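# Pour finished glass beads into the jar and hang up the chute

## Task

Put every glass bead from the grey mat into the channel of the pouring chute, then carry the chute to the jar and tilt it so that the beads slide out through the jar's mouth; they must go in by the chute, never straight from the fingers. When all the beads are in the jar, hang the chute by its blue handle on the hook, roughly level, and let it come to rest. Leave the wire spool and the paddle where they are.

Things in the scene. Friction and masses are not known exactly. Their poses are not given: they have to be found in the camera images.
- bead1: square red glass bead, 16 x 16 x 14 mm (14 mm along its own z) with rounded edges and a mock hole along its x, about 12 g, starts lying flat on the grey mat; origin at the centre of its 16 x 16 mm underside, 7 mm below its middle. Absent in some runs
- bead2: square orange glass bead, 16 x 16 x 14 mm (14 mm along its own z) with rounded edges and a mock hole along its x, about 12 g, starts lying flat on the grey mat; origin at the centre of its 16 x 16 mm underside, 7 mm below its middle. Absent in some runs
- bead3: square blue glass bead, 16 x 16 x 14 mm (14 mm along its own z) with rounded edges and a mock hole along its x, about 12 g, starts lying flat on the grey mat; origin at the centre of its 16 x 16 mm underside, 7 mm below its middle. Absent in some runs
- bead4: square green glass bead, 16 x 16 x 14 mm (14 mm along its own z) with rounded edges and a mock hole along its x, about 12 g, starts lying flat on the grey mat; origin at the centre of its 16 x 16 mm underside, 7 mm below its middle. Absent in some runs
- bead5: square purple glass bead, 16 x 16 x 14 mm (14 mm along its own z) with rounded edges and a mock hole along its x, about 12 g, starts lying flat on the grey mat; origin at the centre of its 16 x 16 mm underside, 7 mm below its middle. Absent in some runs
- bead6: square yellow glass bead, 16 x 16 x 14 mm (14 mm along its own z) with rounded edges and a mock hole along its x, about 12 g, starts lying flat on the grey mat; origin at the centre of its 16 x 16 mm underside, 7 mm below its middle. Absent in some runs
- mat: fixed grey felt mat, 120 x 300 mm (its x, y) and 3 mm thick, on which the beads lie; origin at the centre of its underside, on the bench
- chute: loose aluminium pouring chute, 326 mm long (x -90 to +236 mm), 34 mm wide, about 0.42 kg, standing flat on the bench. Origin on its underside, below its balance point when empty; x points along it to the open spout, z up. Floor 3 mm thick. Dark steel counterweight 18 mm high at x -90 to -35 mm. It hangs level when hung near x = 0
- chute_channel (a point): middle of the floor of the chute's open-topped channel, 152 mm ahead of the origin and 3 mm above the underside; axes as the chute. The channel runs from a stop at chute x 68 mm to the open, lipless end at 236 mm: 28 mm wide inside, walls 3 mm thick, tops 15 mm above the underside. Beads begin to slide along it at 25 to 37 degrees of tilt
- chute_lip (a point): middle of the end edge of the channel's floor, where beads leave: chute x 236 mm, 3 mm above the underside; axes as the chute
- chute_grip (a point): point in the middle of the blue handle bar where it is well gripped, leaving its rear half free for the hook: chute x 35 mm, 75 mm above the underside; axes as the chute. The bar runs along x from -38 to +68 mm, 10 mm wide (y), 12 mm high, on posts 8 mm long in x at x -34 and +64 mm; between them the space under it is open from side to side
- chute_hang (a point): point on the underside of the handle bar that should rest on the hook: chute x 0, 69 mm above the chute's underside; axes as the chute
- jar: fixed clear glass jar, 95 mm tall, 92 mm across its body, round neck 60 mm across outside and 52 mm inside; origin at the centre of its underside
- jar_mouth (a point): centre of the jar's open mouth, level with its rim, 95 mm above the bench
- hook: fixed dark steel hook stand: foot 100 mm across and 12 mm high, post 16 mm thick and 180 mm tall at the origin (centre of the underside of the foot); from it a level round arm 8 mm thick at height 160 mm points along the body's own -x, level to 78 mm from the post axis, then turning up to a tip 94 mm from the post axis and 186 mm above the bench
- hook_saddle (a point): point on top of the hook's level arm, 164 mm above the bench and 45 mm from the post axis, where the bar of the chute should rest, crossing the arm; as the chute's floor lies under its bar, the arm must be threaded through the handle from the tip's side
- spool: bystander: loose steel wire spool, 80 mm across, 35 mm high, origin at the centre of its underside
- paddle: bystander: loose graphite paddle with wooden handle, 160 mm long, 40 mm wide, 12 mm high, lying on the bench; origin on its underside
There are look-alikes about, which are no part of the job. There is more than one size of the hook; the job needs the smaller.

How it is judged:
By the outcome, as a careful person would: the job done as asked, in the order asked, and still so for the second after the job is handed in, with the robot touching nothing.
Of bead1, bead2, bead3, bead4, bead5, bead6 only 4 to 6 are there at a start; the rules pass over those that are not, and their reading is None.
At some moment in a run one of bead1, bead2, bead3, bead4, bead5, bead6 may be knocked a few centimetres aside while the robot is not near it.
It also fails if it takes over 208 s, if anything falls off the work surface, if the arm or the gripper's body presses on something with over 40 N, if the wrist force passes 120 N, or if a joint passes its speed limit or range.

## Robot

A 6-joint arm with a two-finger parallel gripper is mounted at the origin on the work surface. World frame = base frame: x ahead of the robot, y to its left, z up, the work surface at z = 0. Lengths are in m, angles in rad, forces in N, time in s.
With the tool pointing down it reaches from about 0.35 to 0.775 m from the base axis. Payload 7.3 kg.
Tool frame: the origin (TCP) lies at the very end of the fingers, on their centre line; the grasp point (between the pads) lies 19 mm behind it (robot.pinch_z is the distance from the TCP to the grasp point, in m); z points along the fingers, y is the line along which they close (so a half turn about z gives the same grasp; the last joint's range is limited). The gripper opens to 92 mm and grips with 3 to 60 N. Pads are 19 mm wide; open, the fingers measure 130 mm over their backs; the gripper's body (75 mm by 190 mm) begins 47 mm behind the grasp point.
Start: joints at [-1.287, 0.342, 1.524, -0, 1.275, -0.146], TCP at [0.219, -0.477, 0.227] pointing down, gripper open.
Joint ranges: [-2.53, 2.53], [-0.77, 2.02], [0.04, 2.7], [-1, 4.14], [0.28, 2.66], [-3.11, 3.11]. Speed limits (rad/s): [2.57, 2.57, 3.14, 3.14, 3.14, 3.14].

## Interface

Orientations are given as [roll, pitch, yaw] about the fixed x, y, z axes, in that order (R = Rz(yaw) Ry(pitch) Rx(roll)).
In Python, from cell import robot gives the robot as it stands.
- The arm moves only by the tool move_arm, never from a script. Its argument "motion" is a list of rows, each a list of 6 numbers: the shift along the tool's x, y, z in units of 0.1 m (1.0 is 0.1 m), then the turn, a rotation vector about the tool's x, y, z in units of pi rad (1.0 is pi rad). In form: [[dx, dy, dz, rx, ry, rz], ...]. A call has 1 to 12 rows; each row is the pose to reach, as a shift and turn from the pose commanded when the call began, along the tool's axes at that moment, turning the shorter way round; what a row does not reach only later rows make up. A row lasts 1/8 s, in which the tool goes at most 62.5 mm and 10.7 degrees, less where a joint would pass 70% of its speed; a pose out of reach is approached as far as the arm can. A call with a number of a shift or a turn outside -1 to 1 is refused whole. A call with a gripper value outside its range is refused whole. "fingers" is the opening, from -1 (shut) to 1 (fully open), set as the call begins (left out, the last holds). The fingers move at their own pace and stop on an object; "newtons" is the grip in N (left out, the last holds). Time passes only in rows, so rows that repeat a pose let the fingers close. It gives the time, the measured TCP pose, the force, the opening and the grip force at its end, in the units of the state.
- robot.observe(): the state, without advancing time (a new reading comes with each control period).
- robot.read_camera(name): name is "scene" or "top" or "wrist"; returns a dict with "image" (400x640x3 uint8, red, green, blue), "range_z" (400x640 float32, m along the optical axis (not along the pixel's ray), 0 where there is no reading), "vfov" (degrees; the focal length in pixels is half the picture's height over the tangent of half this angle, whatever the lens; pixels are square), "cx", "cy" (the principal point, pixels), "extrinsics" (4x4, takes a point from camera to world coordinates); the wrist camera has in their place "hand_eye" (4x4, takes a point from camera to tool coordinates, whose origin is the TCP and whose axes are the flange's). Camera axes: x right, y up, looking along -z (the intrinsics and any distortion apply to the point x, -y, -z); pixel columns grow to the right and rows downward; lengths in m; the calibration is good to about 2 mm. A picture is of the moment at which its call begins: read the wrist's pose just before it.
- robot.hand_in(): hands the job in; it is judged then, once.
The state is a dict: "time": time; "qpos": joint angles; "qvel": joint speeds; "joint_efforts": joint torques, N m; "tool_pos": TCP position; "tool_rot": TCP orientation; "contact_force": force on the tool from outside, world axes, zero at the start; "torque": the same for the moment, N m; "opening": finger opening in m; "grip_force": force on a finger pad.
Only numpy, scipy, OpenCV 4.12 (cv2) and the standard library are available. Lean on these libraries where they do the work, as an engineer would, in place of code of your own. Each camera call takes 0.05 s, during which the arm holds its last target. There are 200 camera calls.

## Working session

There is one attempt and no reset: what is moved stays moved. The work goes in short steps, Python scripts to look and compute and a tool call to move; the robot and the scene stay as the last step left them, time stands still between calls to the robot, and variables do not carry over. Pictures are saved under pics/ and viewed, at most 14 in all, crops included, and the job is handed in when it is done.

Besides the shell and the picture viewer there is one more tool, called after "Emit:" by a JSON object that holds its "api" and its "payload", one argument or row to a line. move_arm: Moves the arm, as the interface text tells. Shifts and turns lie within -1 to 1; 1 stands for 0.1 m of shift or pi rad of turn. Its arguments: {"type":"object","properties":{"motion":{"type":"array"},"fingers":{"type":"number"},"newtons":{"type":"number"}},"required":["motion"]}

```bash
ls; mkdir -p pics; cat > h.py <<'E'
import numpy as np, cv2
from scipy.spatial.transform import Rotation as R
from cell import robot
def T_tool(s):
    T=np.eye(4);T[:3,3]=s['tool_pos'];T[:3,:3]=R.from_euler('xyz',s['tool_rot']).as_matrix();return T
def cam(name):
    s=robot.observe();c=robot.read_camera(name)
    E=np.array(c['extrinsics']) if 'extrinsics' in c else T_tool(s)@np.array(c['hand_eye'])
    im=c['image'];z=c['range_z'];f=im.shape[0]/2/np.tan(np.radians(c['vfov'])/2)
    u,v=np.meshgrid(np.arange(im.shape[1]),np.arange(im.shape[0]))
    P=np.stack([(u-c['cx'])/f*z,-(v-c['cy'])/f*z,-z],-1)@E[:3,:3].T+E[:3,3]
    P[z==0]=np.nan
    return im,P,c
def save(im,n): cv2.imwrite('pics/'+n,im[...,::-1])
def move_to(p,rpy):
    """row (units) from current tool pose to target pose"""
    s=robot.observe();T=T_tool(s);G=R.from_euler('xyz',rpy).as_matrix()
    d=T[:3,:3].T@(np.array(p)-T[:3,3]);r=R.from_matrix(T[:3,:3].T@G).as_rotvec()
    return np.round(np.r_[d/0.1,r/np.pi],4).tolist()
E
python3 - <<'E'
from h import *
for n in('scene','top'):
    im,P,c=cam(n);save(im,n+'0.png');print(n,{k:v for k,v in c.items() if k not in('image','range_z')})
    np.save(n+'P.npy',P)
print(robot.observe())
E
```

```text
pics
scene {'vfov': 55.824021380000985, 'cx': 317.4938927008324, 'cy': 199.43513198620312, 'extrinsics': array([[-0.32851839, -0.76197406,  0.55809604,  1.12660684],
       [ 0.94449593, -0.26613426,  0.19261359,  0.11242657],
       [ 0.00176192,  0.59039655,  0.8071114 ,  0.96725688],
       [ 0.        ,  0.        ,  0.        ,  1.        ]])}
top {'vfov': 50.17085326288569, 'cx': 316.1358352870544, 'cy': 205.9721439078546, 'extrinsics': array([[ 0.01663221,  0.99299895, -0.11694636,  0.39001143],
       [-0.99966808,  0.0142133 , -0.0214876 , -0.11484144],
       [-0.01967497,  0.11726493,  0.99290575,  1.45871355],
       [ 0.        ,  0.        ,  0.        ,  1.        ]])}
{'time': 0.1, 'qpos': array([-1.28702246e+00,  3.42652068e-01,  1.52486423e+00, -3.15394881e-05,
        1.27542658e+00, -1.45990360e-01]), 'qvel': array([-0.0016179 , -0.00121559, -0.00264385, -0.00041705,  0.00149397,
       -0.00021084]), 'joint_efforts': array([ 1.25245693e-03, -4.32006383e+01, -2.44694960e+01,  7.19551393e-02,
        5.26176696e-02, -6.50677021e-05]), 'tool_pos': array([ 0.21866265, -0.47691515,  0.22613496]), 'tool_rot': array([-3.14025240e+00, -1.66579925e-04,  4.29773319e-01]), 'contact_force': array([-0.9536795 , -0.00569966,  0.2636694 ]), 'torque': array([0.00215194, 0.00795597, 0.00537086]), 'grip_force': 0.0, 'opening': 0.09184838733059374}
```

View pics/scene0.png

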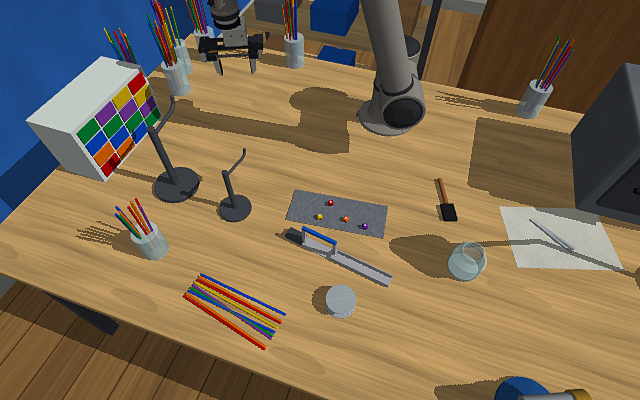

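View pics/top0.png

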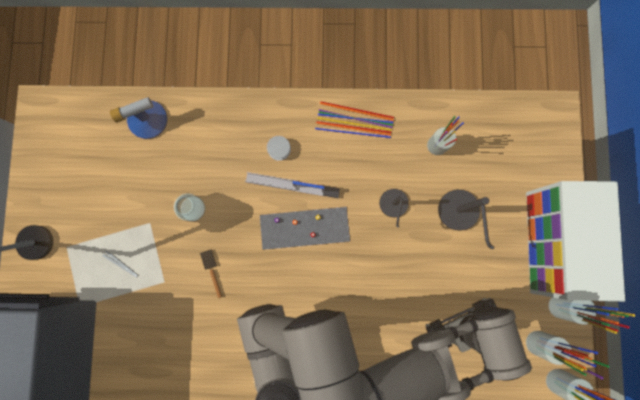

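The scene view shows four beads on the mat: red (331,203), yellow (319,217), orange (346,219) and purple (364,226). The chute lies in front at (340,255), the jar is at (467,260), the spool at (340,300) and the paddle at (448,200). There are two hook stands: small (235,205; top view 395,203) and large (175,183; top view 462,210). The small one should be the hook meant, so I'll check its height and take a crop.

```bash
cat > m.py <<'E'
from h import *
im=cv2.imread('pics/scene0.png')[...,::-1];P=np.load('sceneP.npy')
it=cv2.imread('pics/top0.png')[...,::-1];Q=np.load('topP.npy')
def beads(im,P,lo=(0,0),zr=(0.006,0.03)):
    hsv=cv2.cvtColor(np.ascontiguousarray(im),cv2.COLOR_RGB2HSV)
    m=((hsv[...,1]>110)&(hsv[...,2]>50)&(P[...,2]>zr[0])&(P[...,2]<zr[1])).astype(np.uint8)
    n,l,st,ce=cv2.connectedComponentsWithStats(m)
    for i in range(1,n):
        if st[i,4]>8:
            q=P[l==i];print(ce[i].round(),st[i,4],'hue',np.median(hsv[l==i][:,0]),np.nanmedian(q,0).round(4),np.nanmin(q,0).round(3),np.nanmax(q,0).round(3))
if __name__=='__main__':
    for n,I,PP,box in (('scene',im,P,(185,235,285,390)),('top',it,Q,(205,250,260,352))):
        a,b,c,d=box;print(n);beads(I[a:b,c:d],PP[a:b,c:d])
    # small/large hook height, scene
    for nm,(a,b,c,d) in dict(small=(145,225,215,255),large=(85,205,146,205)).items():
        q=P[a:b,c:d].reshape(-1,3);q=q[np.isfinite(q[:,0])]
        g=im[a:b,c:d].reshape(-1,3)[np.isfinite(P[a:b,c:d].reshape(-1,3)[:,0])]
        k=(q[:,2]>0.02)&(g.max(1)<110);qq=q[k];print(nm,'top z',np.sort(qq[:,2])[-5:].round(3))
        for z0 in np.arange(.02,.3,.02):
            s=qq[(qq[:,2]>=z0)&(qq[:,2]<z0+.02)]
            if len(s):print(round(z0,2),len(s),s.mean(0).round(3),s.min(0).round(3),s.max(0).round(3))
        f=q[(q[:,2]>.008)&(q[:,2]<.016)&(g.max(1)<110)];print('foot',len(f),f.mean(0),f.min(0),f.max(0))
    save(cv2.resize(im[80:225,140:260],None,fx=4,fy=4,interpolation=cv2.INTER_CUBIC),'hookcrop.png')
    save(np.hstack([cv2.resize(im[215:295,275:400],(500,320)),cv2.resize(it[160:210,240:350],(300,320))])[:,:800],'chutecrop.png')
E
python3 m.py
```

```text
scene
[45. 18.] 21 hue 0.0 [ 0.4665 -0.0742  0.013 ] [ 0.456 -0.082  0.007] [ 0.472 -0.065  0.018]
[34. 31.] 26 hue 24.0 [ 0.5251 -0.0899  0.0133] [ 0.517 -0.099  0.007] [ 0.533 -0.082  0.018]
[61. 34.] 25 hue 11.0 [ 0.5069 -0.0115  0.0137] [ 0.499 -0.02   0.008] [ 0.513 -0.005  0.017]
[80. 41.] 20 hue 140.0 [0.5146 0.0507 0.0146] [0.502 0.041 0.007] [0.518 0.057 0.017]
top
[58. 12.] 19 hue 22.0 [ 0.5229 -0.0905  0.0164] [ 0.516 -0.097  0.007] [ 0.529 -0.084  0.02 ]
[35. 17.] 19 hue 10.0 [ 0.5049 -0.0128  0.0155] [ 0.501 -0.02   0.007] [ 0.511 -0.002  0.022]
[53. 30.] 13 hue 3.0 [ 0.4615 -0.0713  0.0149] [ 0.458 -0.081  0.007] [ 0.468 -0.064  0.02 ]
small top z [0.183 0.183 0.184 0.184 0.184]
0.02 19 [ 0.581 -0.346  0.03 ] [ 0.571 -0.354  0.023] [ 0.585 -0.341  0.039]
0.04 22 [ 0.58  -0.345  0.05 ] [ 0.57  -0.352  0.04 ] [ 0.585 -0.34   0.06 ]
0.06 22 [ 0.58  -0.345  0.069] [ 0.573 -0.352  0.06 ] [ 0.585 -0.341  0.08 ]
0.08 25 [ 0.58  -0.345  0.091] [ 0.571 -0.355  0.081] [ 0.584 -0.34   0.1  ]
0.1 23 [ 0.581 -0.346  0.11 ] [ 0.575 -0.354  0.101] [ 0.584 -0.34   0.118]
0.12 23 [ 0.58
[... 884 characters left out ...]
  -0.804  0.121] [ 0.568 -0.556  0.14 ]
0.14 45 [ 0.532 -0.589  0.149] [ 0.287 -0.8    0.14 ] [ 0.567 -0.556  0.16 ]
0.16 39 [ 0.56  -0.562  0.169] [ 0.548 -0.572  0.161] [ 0.568 -0.556  0.18 ]
0.18 39 [ 0.562 -0.562  0.19 ] [ 0.553 -0.572  0.18 ] [ 0.568 -0.555  0.199]
0.2 48 [ 0.561 -0.561  0.21 ] [ 0.55  -0.573  0.201] [ 0.567 -0.556  0.22 ]
0.22 191 [ 0.504 -0.57   0.229] [ 0.429 -0.584  0.22 ] [ 0.569 -0.555  0.24 ]
0.24 86 [ 0.519 -0.569  0.25 ] [ 0.423 -0.586  0.24 ] [ 0.567 -0.556  0.259]
0.26 4 [ 0.426 -0.58   0.261] [ 0.422 -0.581  0.26 ] [ 0.43  -0.579  0.262]
foot 710 [ 0.55337473 -0.56993278  0.01399307] [ 0.15080354 -0.84555692  0.00801546] [ 0.62603261 -0.49748659  0.01599209]
```

View pics/hookcrop.png

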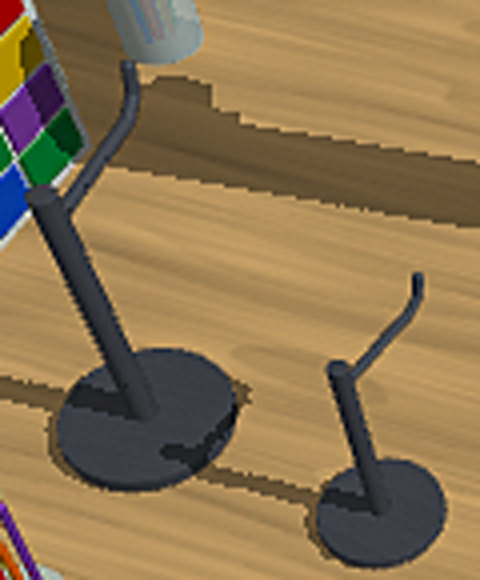

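The small stand's tip is at 184 mm, against 262 mm for the large one. That matches the 186 mm described, so the hook is the small stand at about (0.577,-0.347), arm toward -x. Next come the chute, jar and mat.

```bash
cat > m2.py <<'E'
from m import *
def line(q):
    c=q[:,:2].mean(0);u,s,v=np.linalg.svd(q[:,:2]-c,full_matrices=False);t=(q[:,:2]-c)@v[0];return c,v[0],t.min(),t.max()
for n,I,PP,box,jb in (('scene',im,P,(215,292,275,400),(232,285,440,495)),('top',it,Q,(165,205,240,350),(188,228,168,210))):
    a,b,c,d=box;q=PP[a:b,c:d].reshape(-1,3);g=cv2.cvtColor(np.ascontiguousarray(I[a:b,c:d]),cv2.COLOR_RGB2HSV).reshape(-1,3)
    bl=q[(g[:,0]>95)&(g[:,0]<130)&(g[:,1]>100)&(q[:,2]>.066)]
    print(n,'bar',len(bl),line(bl),bl[:,2].min(),bl[:,2].max())
    w=q[(q[:,2]>.009)&(q[:,2]<.04)&(g[:,1]<70)&(q[:,0]>.57)];print('low',len(w),line(w),w.min(0),w.max(0))
    a,b,c,d=jb;q=PP[a:b,c:d].reshape(-1,3);q=q[q[:,2]>.085];print('jar',len(q),q.mean(0),q.min(0),q.max(0))
a=[P[v,u] for u,v in((448,213),(340,295))];print(np.round(a,3))
E
python3 m2.py
```

```text
scene bar 163 (array([ 0.62441965, -0.05620386]), array([-0.15765746, -0.98749386]), np.float64(-0.050362745143948444), np.float64(0.05381342674101384)) 0.06794390267797124 0.08407156228731016
low 570 (array([ 0.65630324, -0.00520404]), array([0.29906185, 0.95423373]), np.float64(-0.1636507851905331), np.float64(0.1601148806429981)) [ 0.59081238 -0.1615223   0.00903802] [0.7514825  0.16171763 0.03986262]
jar 166 [0.5474398  0.34180848 0.09118749] [0.51611263 0.31251287 0.08505669] [0.57616921 0.37019962 0.09823146]
top bar 66 (array([ 0.62209416, -0.05815939]), array([-0.16209176, -0.98677569]), np.float64(-0.050873207644214206), np.float64(0.049223174838109396)) 0.06698303483607959 0.08635951260344354
low 250 (array([ 0.62463935, -0.03868848]), array([0.16467292, 0.98634823]), np.float64(-0.12147550444698774), np.float64(0.19843651655643127)) [ 0.59260024 -0.15748972  0.00918172] [0.67341167 0.15936588 0.03812117]
jar 100 [0.54774536 0.34065758 0.09350181] [0.5183999  0.31254207 0.08516593] [0.57729454 0.37222959 0.10157995]
[[0.381 0.279 0.009]
 [0.751 0.045 0.034]]
```

View pics/chutecrop.png

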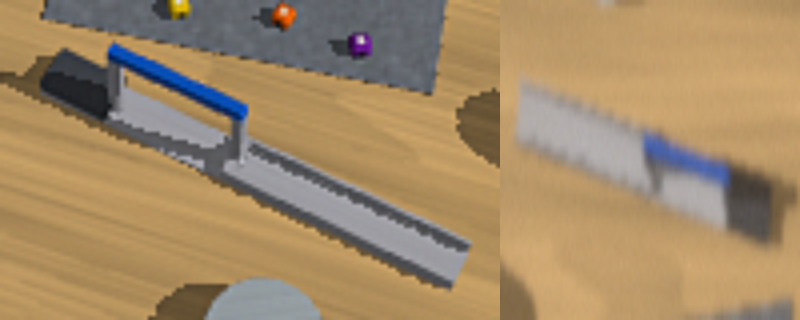

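The crop shows the chute's blue bar with the counterweight at the -y end and the spout at +y. I'm moving to a hover over the mat for a wrist view.

Emit:
{"api": "move_arm", "payload": {
  "motion": [
    [0.5,-0.35,-0.05,0,0,0],
    [0.9,-0.6,-0.07,0,0,0],
    [0.9,-0.6,-0.07,0,0,0]
  ],
  "fingers": 0,
  "newtons": 20
}}

```text
time: 0.48
tool_pos: [0.2768, -0.3829, 0.2339]
tool_rot: [-3.141, -0.0, 0.433]
contact_force: [-0.4, -0.4, -0.1]
opening: 0.0661
grip_force: 0.0
```

Emit:
{"api": "move_arm", "payload": {
  "motion": [
    [0.5,-0.35,-0.05,0,0,0],
    [0.9,-0.6,-0.07,0,0,0],
    [0.9,-0.6,-0.07,0,0,0]
  ]
}}

```text
time: 0.85
tool_pos: [0.3333, -0.2919, 0.2408]
tool_rot: [3.141, -0.0, 0.433]
contact_force: [-0.2, -0.0, -0.2]
opening: 0.0463
grip_force: 0.0
```

Emit:
{"api": "move_arm", "payload": {
  "motion": [
    [0.5,-0.35,-0.05,0,0,0],
    [0.9,-0.6,-0.07,0,0,0],
    [0.9,-0.6,-0.07,0,0,0]
  ]
}}

```text
time: 1.23
tool_pos: [0.3901, -0.2006, 0.2477]
tool_rot: [3.141, -0.0, 0.433]
contact_force: [0.1, -0.9, 0.5]
opening: 0.0462
grip_force: 0.0
```

Emit:
{"api": "move_arm", "payload": {
  "motion": [
    [0.5,-0.35,-0.05,0,0,0],
    [0.9,-0.6,-0.07,0,0,0],
    [0.9,-0.6,-0.07,0,0,0]
  ]
}}

```text
time: 1.6
tool_pos: [0.447, -0.109, 0.2544]
tool_rot: [3.141, 0.0, 0.432]
contact_force: [0.4, -0.5, 0.2]
opening: 0.0463
grip_force: 0.0
```

Emit:
{"api": "move_arm", "payload": {
  "motion": [
    [0.37,-0.25,0,0,0,-0.05],
    [0.73,-0.53,0,0,0,-0.1],
    [0.73,-0.53,0,0,0,-0.16],
    [0.73,-0.53,0,0,0,-0.22],
    [0.73,-0.53,0,0,0,-0.27],
    [0.73,-0.53,0,0,0,-0.312],
    [0.73,-0.53,0,0,0,-0.312],
    [0.73,-0.53,0,0,0,-0.312]
  ]
}}

```text
time: 2.6
tool_pos: [0.4902, -0.0318, 0.2545]
tool_rot: [-3.141, 0.0, 1.406]
contact_force: [0.3, -0.1, -0.3]
opening: 0.0458
grip_force: 0.0
```

```bash
cat > beads.py <<'E'
from h import *
def find(im,P,zr=(0.009,0.03),area=60):
    hsv=cv2.cvtColor(np.ascontiguousarray(im),cv2.COLOR_RGB2HSV);out=[]
    m=((hsv[...,1]>110)&(hsv[...,2]>50)&(P[...,2]>zr[0])&(P[...,2]<zr[1])).astype(np.uint8)
    n,l,st,ce=cv2.connectedComponentsWithStats(m)
    for i in range(1,n):
        if st[i,4]<area: continue
        k=(l==i)&(P[...,2]>np.nanpercentile(P[l==i][:,2],60)-.003); q=P[k]
        (c,wh,a)=cv2.minAreaRect((q[:,:2]*1e4).astype(np.float32))
        out.append(dict(px=ce[i].round().tolist(),n=int(st[i,4]),hue=float(np.median(hsv[l==i][:,0])),c=np.round(np.array(c)/1e4,4).tolist(),wh=np.round(np.array(wh)/10,1).tolist(),ang=round(a,1),z=round(float(np.median(q[:,2])),4)))
    return out
if __name__=='__main__':
    im,P,c=cam('wrist');s=robot.observe();print(s['time'],s['tool_pos'],s['tool_rot'],s['contact_force'])
    for b in find(im,P):print(b)
    import sys
    if len(sys.argv)>1: save(im,sys.argv[1]);np.save('wristP.npy',P)
E
python3 beads.py w1.png
```

```text
2.65 [ 0.49026921 -0.0315146   0.25457161] [-3.14144360e+00  3.74626990e-04  1.40678023e+00] [ 0.77577392 -0.71936269 -0.71151311]
{'px': [323.0, 104.0], 'n': 119, 'hue': 140.0, 'c': [0.5094, 0.0501], 'wh': [14.7, 15.1], 'ang': 25.4, 'z': 0.0172}
{'px': [326.0, 154.0], 'n': 120, 'hue': 11.0, 'c': [0.5039, -0.0116], 'wh': [14.1, 14.1], 'ang': 80.7, 'z': 0.017}
{'px': [303.0, 204.0], 'n': 109, 'hue': 1.0, 'c': [0.4621, -0.0731], 'wh': [15.7, 14.4], 'ang': 28.3, 'z': 0.0174}
{'px': [348.0, 208.0], 'n': 111, 'hue': 24.0, 'c': [0.5215, -0.0886], 'wh': [14.4, 14.6], 'ang': 34.8, 'z': 0.0169}
```

View pics/w1.png

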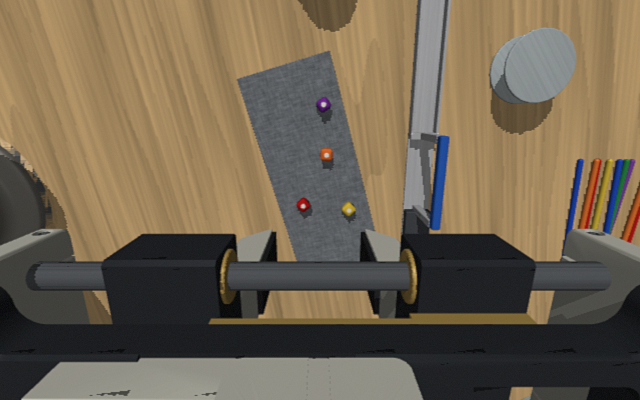

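The wrist view shows purple (323,104), orange (326,154), red (303,204) and yellow (348,208), with the chute on the right at x≈430. I'm grasping orange first because it is already aligned with the fingers.

Emit:
{"api": "move_arm", "payload": {
  "motion": [
    [0.1,0.05,0.5,0,0,0],
    [0.22,0.1,1.0,0,0,0],
    [0.22,0.1,1.0,0,0,0]
  ]
}}

```text
time: 3.02
tool_pos: [0.5016, -0.0099, 0.1519]
tool_rot: [-3.134, 0.0, 1.41]
contact_force: [-0.8, 0.6, 0.1]
opening: 0.0459
grip_force: 0.0
```

Emit:
{"api": "move_arm", "payload": {
  "motion": [
    [0,0,0.5,0,0,0],
    [0,0,0.9,0,0,0],
    [0,0,1.0,0,0,0],
    [0,0,1.0,0,0,0]
  ]
}}

```text
time: 3.52
tool_pos: [0.5047, -0.0109, 0.0561]
tool_rot: [3.14, 0.0, 1.41]
contact_force: [-1.1, 0.4, 0.4]
opening: 0.0459
grip_force: 0.0
```

Emit:
{"api": "move_arm", "payload": {
  "motion": [
    [0,0,0.2,0,0,0],
    [0,0,0.35,0,0,0],
    [0,0,0.45,0,0,0],
    [0,0,0.45,0,0,0]
  ]
}}

```text
time: 4.03
tool_pos: [0.5036, -0.0104, 0.0095]
tool_rot: [-3.141, 0.0, 1.41]
contact_force: [0.3, 0.1, 0.0]
opening: 0.0457
grip_force: 0.0
```

Emit:
{"api": "move_arm", "payload": {
  "motion": [
    [0,0,0,0,0,0],
    [0,0,0,0,0,0],
    [0,0,0,0,0,0],
    [0,0,0,0,0,0],
    [0,0,0,0,0,0]
  ],
  "fingers": -1
}}

```text
time: 4.65
tool_pos: [0.5039, -0.0104, 0.0099]
tool_rot: [3.141, 0.0, 1.41]
contact_force: [0.3, 0.2, 2.6]
opening: 0.0156
grip_force: 20.0
```

```bash
cat > ch.py <<'E'
from h import *
im=cv2.imread('pics/w1.png')[...,::-1];P=np.load('wristP.npy')
def line(q):
    c=q[:,:2].mean(0);u,s,v=np.linalg.svd(q[:,:2]-c,full_matrices=False);t=(q[:,:2]-c)@v[0];n=(q[:,:2]-c)@v[1];return c.round(4),v[0].round(4),np.percentile(t,[0,1,99,100]).round(4),np.percentile(n,[1,99]).round(4)
q=P[0:240,395:460].reshape(-1,3);g=cv2.cvtColor(np.ascontiguousarray(im[0:240,395:460]),cv2.COLOR_RGB2HSV).reshape(-1,3)
b=q[(g[:,0]>100)&(g[:,0]<130)&(g[:,1]>120)&(q[:,2]>.077)];print('bar top',len(b),line(b),np.median(b[:,2]))
w=q[(q[:,2]>.012)&(q[:,2]<.018)&(g[:,1]<90)];print('walltop',len(w),line(w))
f=q[(q[:,2]>.001)&(q[:,2]<.006)&(g[:,1]<60)];print('floor',len(f),line(f),np.median(f[:,2]))
E
python3 ch.py
```

```text
bar top 844 (array([ 0.6207, -0.0541]), array([-0.1597, -0.9872]), array([-0.0502, -0.0492,  0.0529,  0.0543]), array([-0.0037,  0.0048])) 0.08138390880311072
walltop 1178 (array([0.6363, 0.042 ]), array([-0.1897, -0.9818]), array([-0.1015, -0.0995,  0.1785,  0.1828]), array([-0.0184,  0.0193]))
floor 4621 (array([0.6352, 0.023 ]), array([-0.1732, -0.9849]), array([-0.1231, -0.1211,  0.1297,  0.1676]), array([-0.0184,  0.0165])) 0.003762377732501987
```

Orange is held at 15.6 mm opening. I'm carrying it to chute x≈118 mm, clear of the handle.

Emit:
{"api": "move_arm", "payload": {
  "motion": [
    [0,0,-0.4,0,0,0],
    [0.2,0.2,-0.6,0,0,0],
    [0.5,0.7,-0.6,0,0,0],
    [0.77,1.0,-0.6,0,0,0],
    [0.77,1.0,-0.6,0,0,0]
  ]
}}

```text
time: 5.28
tool_pos: [0.6163, 0.051, 0.0692]
tool_rot: [3.14, -0.0, 1.412]
contact_force: [0.1, 0.5, -1.3]
opening: 0.0158
grip_force: 20.0
```

Emit:
{"api": "move_arm", "payload": {
  "motion": [
    [0,0.24,0.0,0,0,0],
    [0,0.24,0.2,0,0,0],
    [0,0.24,0.4,0,0,0],
    [0,0.24,0.53,0,0,0],
    [0,0.24,0.53,0,0,0]
  ]
}}

```text
time: 5.9
tool_pos: [0.6375, 0.0454, 0.0159]
tool_rot: [-3.14, 0.0, 1.41]
contact_force: [0.2, 1.2, 1.3]
opening: 0.0154
grip_force: 20.0
```

Emit:
{"api": "move_arm", "payload": {
  "motion": [
    [0,0,0,0,0,0],
    [0,0,0,0,0,0],
    [0,0,0,0,0,0]
  ],
  "fingers": -0.4
}}

```text
time: 6.28
tool_pos: [0.6387, 0.0458, 0.0173]
tool_rot: [3.141, 0.0, 1.41]
contact_force: [0.3, -0.1, 0.1]
opening: 0.0276
grip_force: 0.0
```

Emit:
{"api": "move_arm", "payload": {
  "motion": [
    [0,0,-0.3,0,0,0],
    [0,0,-0.6,0,0,0],
    [-0.4,-0.2,-1.0,0,0,0],
    [-0.8,-0.4,-1.0,0,0,0],
    [-0.8,-0.4,-1.0,0,0,0]
  ]
}}

```text
time: 6.9
tool_pos: [0.585, -0.0288, 0.1177]
tool_rot: [3.141, 0.001, 1.407]
contact_force: [0.4, -0.3, 0.3]
opening: 0.0276
grip_force: 0.0
```

```bash
python3 beads.py w2.png
```

```text
6.95 [ 0.58588757 -0.02762388  0.11736273] [ 3.14085587e+00 -8.62743861e-05  1.40785441e+00] [-0.23333109 -0.14176987 -0.03882001]
{'px': [367.0, 103.0], 'n': 320, 'hue': 11.0, 'c': [0.6374, 0.0443], 'wh': [14.7, 14.6], 'ang': 80.8, 'z': 0.017}
{'px': [214.0, 121.0], 'n': 288, 'hue': 140.0, 'c': [0.5101, 0.0501], 'wh': [15.5, 15.1], 'ang': 24.7, 'z': 0.0171}
```

View pics/w2.png

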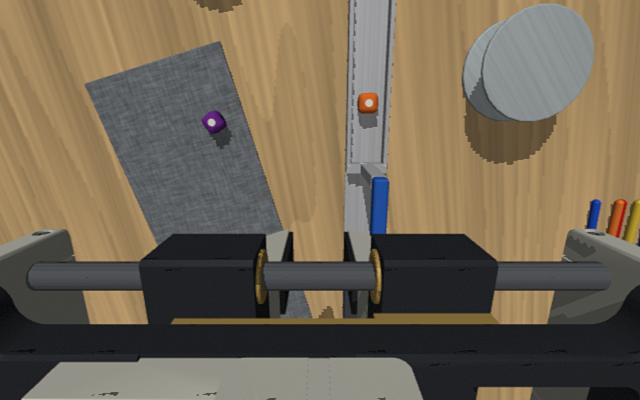

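Orange sits in the middle of the channel (367,103). Purple (214,121) is next.

Emit:
{"api": "move_arm", "payload": {
  "motion": [
    [0.3,-0.4,0.1,0,0,-0.05],
    [0.66,-0.87,0.3,0,0,-0.1],
    [0.66,-0.87,0.5,0,0,-0.15],
    [0.66,-0.87,0.5,0,0,-0.189],
    [0.66,-0.87,0.5,0,0,-0.189],
    [0.66,-0.87,0.5,0,0,-0.189]
  ],
  "fingers": 0
}}

```text
time: 7.7
tool_pos: [0.5113, 0.0527, 0.0667]
tool_rot: [3.141, 0.0, 2.002]
contact_force: [0.7, -0.5, -0.3]
opening: 0.0461
grip_force: 0.0
```

Emit:
{"api": "move_arm", "payload": {
  "motion": [
    [0,0,0.2,0,0,0],
    [0,0,0.4,0,0,0],
    [0,0,0.58,0,0,0],
    [0,0,0.58,0,0,0]
  ]
}}

```text
time: 8.2
tool_pos: [0.5102, 0.0523, 0.0078]
tool_rot: [-3.14, -0.001, 2.002]
contact_force: [-0.7, 0.0, 0.4]
opening: 0.0458
grip_force: 0.0
```

Emit:
{"api": "move_arm", "payload": {
  "motion": [
    [0,0,0,0,0,0],
    [0,0,0,0,0,0],
    [0,0,0,0,0,0],
    [0,0,0,0,0,0]
  ],
  "fingers": -1
}}

```text
time: 8.7
tool_pos: [0.5111, 0.0523, 0.0092]
tool_rot: [3.141, 0.0, 2.004]
contact_force: [-0.1, -0.6, 2.3]
opening: 0.0157
grip_force: 20.0
```

Emit:
{"api": "move_arm", "payload": {
  "motion": [
    [0,0,-0.4,0,0,0],
    [0,0.2,-0.6,0,0,0.05],
    [-0.1,0.5,-0.6,0,0,0.1],
    [-0.36,0.9,-0.6,0,0,0.15],
    [-0.36,1.0,-0.6,0,0,0.189],
    [-0.36,1.0,-0.6,0,0,0.189],
    [-0.36,1.0,-0.6,0,0,0.189]
  ]
}}

```text
time: 9.57
tool_pos: [0.6158, 0.0616, 0.0685]
tool_rot: [-3.14, 0.0, 1.413]
contact_force: [0.2, 0.0, 0.3]
opening: 0.0163
grip_force: 20.0
```

```bash
python3 -c "
from h import *
s=robot.observe();print(s['tool_pos'],s['tool_rot'],s['opening'],move_to([.6427,.0721,.0172],[np.pi,0,1.408]))"
```

```text
[0.61580431 0.06160363 0.06847094] [-3.14039513e+00  2.90055092e-04  1.41253615e+00] 0.016276906251876853 [0.1462, 0.2497, 0.5124, -0.0004, 0.0001, 0.0014]
```

Emit:
{"api": "move_arm", "payload": {
  "motion": [
    [0.15,0.25,0.1,0,0,0],
    [0.15,0.25,0.3,0,0,0],
    [0.15,0.25,0.51,0,0,0],
    [0.15,0.25,0.51,0,0,0]
  ]
}}

```text
time: 10.07
tool_pos: [0.6419, 0.0723, 0.0162]
tool_rot: [-3.137, 0.001, 1.411]
contact_force: [-0.3, -0.0, -0.6]
opening: 0.0154
grip_force: 20.0
```

Emit:
{"api": "move_arm", "payload": {
  "motion": [
    [0,0,0,0,0,0],
    [0,0,0,0,0,0],
    [0,0,0,0,0,0]
  ],
  "fingers": -0.4
}}

```text
time: 10.45
tool_pos: [0.6442, 0.0723, 0.0186]
tool_rot: [3.14, -0.0, 1.41]
contact_force: [-0.1, -0.3, 0.2]
opening: 0.0276
grip_force: 0.0
```

Emit:
{"api": "move_arm", "payload": {
  "motion": [
    [0,0,-0.3,0,0,0],
    [0,0,-0.6,0,0,0],
    [0,0,-1.0,0,0,0],
    [-0.5,-0.3,-1.0,0,0,0],
    [-1.0,-0.6,-1.0,0,0,0],
    [-1.0,-0.6,-1.0,0,0,0]
  ]
}}

```text
time: 11.2
tool_pos: [0.5663, -0.0192, 0.1183]
tool_rot: [-3.14, 0.001, 1.407]
contact_force: [1.5, 1.0, 0.1]
opening: 0.0275
grip_force: 0.0
```

Emit:
{"api": "move_arm", "payload": {
  "motion": [
    [-0.5,-0.3,-0.1,0,0,0],
    [-1.0,-0.63,-0.2,0,0,0],
    [-1.0,-0.63,-0.2,0,0,0]
  ]
}}

```text
time: 11.58
tool_pos: [0.4895, -0.1074, 0.1389]
tool_rot: [3.14, 0.001, 1.406]
contact_force: [-0.4, 0.2, 0.1]
opening: 0.0273
grip_force: 0.0
```

Emit:
{"api": "move_arm", "payload": {
  "motion": [
    [-0.5,0,0,0,0,0],
    [-0.55,0,0,0,0,0],
    [-0.55,0,0,0,0,0]
  ]
}}

```text
time: 11.95
tool_pos: [0.4823, -0.1591, 0.1377]
tool_rot: [3.141, -0.0, 1.41]
contact_force: [0.2, 0.3, -0.5]
opening: 0.0278
grip_force: 0.0
```

```bash
python3 beads.py w3.png
```

```text
12.0 [ 0.48214723 -0.15859957  0.13760381] [ 3.14156492e+00 -4.83004706e-04  1.41065720e+00] [0.26009754 0.04644498 0.31111785]
{'px': [280.0, 103.0], 'n': 278, 'hue': 178.0, 'c': [0.4622, -0.0738], 'wh': [15.6, 15.5], 'ang': 31.0, 'z': 0.0171}
{'px': [350.0, 110.0], 'n': 272, 'hue': 24.0, 'c': [0.5218, -0.0894], 'wh': [15.2, 15.6], 'ang': 33.1, 'z': 0.0171}
```

View pics/w3.png

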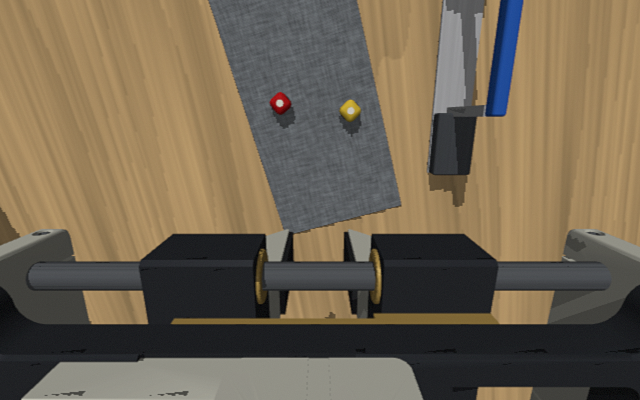

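Red (280,103) and yellow (350,110) have not moved. Yellow next.

Emit:
{"api": "move_arm", "payload": {
  "motion": [
    [0.3,0.1,0.2,0,0,-0.05],
    [0.76,0.29,0.5,0,0,-0.1],
    [0.76,0.29,0.7,0,0,-0.15],
    [0.76,0.29,0.7,0,0,-0.2],
    [0.76,0.29,0.7,0,0,-0.235],
    [0.76,0.29,0.7,0,0,-0.235],
    [0.76,0.29,0.7,0,0,-0.235]
  ],
  "fingers": 0
}}

```text
time: 12.88
tool_pos: [0.5225, -0.0885, 0.0678]
tool_rot: [3.141, 0.0, 2.147]
contact_force: [-0.2, 0.2, -0.3]
opening: 0.0461
grip_force: 0.0
```

Emit:
{"api": "move_arm", "payload": {
  "motion": [
    [0,0,0.2,0,0,0],
    [0,0,0.4,0,0,0],
    [0,0,0.58,0,0,0],
    [0,0,0.58,0,0,0]
  ]
}}

```text
time: 13.38
tool_pos: [0.5215, -0.0888, 0.0087]
tool_rot: [-3.14, -0.002, 2.147]
contact_force: [1.0, -0.0, 0.1]
opening: 0.0458
grip_force: 0.0
```

Emit:
{"api": "move_arm", "payload": {
  "motion": [
    [0,0,0,0,0,0],
    [0,0,0,0,0,0],
    [0,0,0,0,0,0],
    [0,0,0,0,0,0]
  ],
  "fingers": -1
}}

```text
time: 13.88
tool_pos: [0.5226, -0.0893, 0.0102]
tool_rot: [3.141, 0.001, 2.148]
contact_force: [-1.6, 0.9, 2.2]
opening: 0.0157
grip_force: 20.0
```

Emit:
{"api": "move_arm", "payload": {
  "motion": [
    [0,0,-0.4,0,0,0],
    [0,0,-0.8,0,0,0.05],
    [0.2,0,-1.0,0,0,0.1],
    [0.5,0.4,-1.0,0,0,0.15],
    [0.9,0.8,-1.0,0,0,0.2],
    [0.9,1.0,-1.0,0,0,0.235],
    [0.9,1.0,-1.0,0,0,0.235]
  ]
}}

```text
time: 14.75
tool_pos: [0.5578, 0.0417, 0.1098]
tool_rot: [3.14, -0.0, 1.413]
contact_force: [-0.3, -1.0, -0.3]
opening: 0.0155
grip_force: 20.0
```

```bash
python3 -c "
from h import *
s=robot.observe();print(s['tool_pos'],s['tool_rot'],s['opening'],move_to([.6471,.0988,.0172],[np.pi,0,1.408]))"
```

```text
[0.55784837 0.04171037 0.10982846] [ 3.14020059e+00 -4.59484891e-05  1.41267928e+00] 0.015514676278767202 [0.7043, 0.7902, 0.9274, 0.0004, -0.0, 0.0015]
```

Emit:
{"api": "move_arm", "payload": {
  "motion": [
    [0.4,0.4,0.0,0,0,0],
    [0.7,0.79,0.3,0,0,0],
    [0.7,0.79,0.6,0,0,0],
    [0.7,0.79,0.8,0,0,0],
    [0.7,0.79,0.925,0,0,0],
    [0.7,0.79,0.925,0,0,0]
  ]
}}

```text
time: 15.5
tool_pos: [0.6456, 0.0963, 0.0166]
tool_rot: [-3.14, 0.0, 1.41]
contact_force: [0.1, 0.3, 0.9]
opening: 0.0157
grip_force: 20.0
```

Emit:
{"api": "move_arm", "payload": {
  "motion": [
    [0,0,0,0,0,0],
    [0,0,0,0,0,0],
    [0,0,0,0,0,0]
  ],
  "fingers": -0.4
}}

```text
time: 15.88
tool_pos: [0.6465, 0.0972, 0.018]
tool_rot: [3.14, -0.0, 1.41]
contact_force: [0.1, 0.2, 0.9]
opening: 0.0272
grip_force: 0.0
```

Emit:
{"api": "move_arm", "payload": {
  "motion": [
    [0,0,-0.3,0,0,0],
    [0,0,-0.6,0,0,0],
    [0,0,-1.0,0,0,0],
    [-0.5,-0.3,-1.0,0,0,0],
    [-1.0,-0.6,-1.0,0,0,0],
    [-1.0,-0.6,-1.0,0,0,0]
  ]
}}

```text
time: 16.62
tool_pos: [0.5685, 0.0058, 0.1176]
tool_rot: [-3.14, 0.001, 1.407]
contact_force: [-0.1, 0.2, 0.5]
opening: 0.0275
grip_force: 0.0
```

Emit:
{"api": "move_arm", "payload": {
  "motion": [
    [-0.5,-0.45,0,0,0,0],
    [-0.98,-0.94,0,0,0,0],
    [-0.98,-0.94,0,0,0,0],
    [-0.98,-0.94,0,0,0,0]
  ],
  "fingers": 0
}}

```text
time: 17.12
tool_pos: [0.4636, -0.0738, 0.1179]
tool_rot: [3.139, 0.0, 1.409]
contact_force: [0.7, -0.2, -0.7]
opening: 0.0457
grip_force: 0.0
```

```bash
python3 -c "
from h import *
from beads import find
s=robot.observe();print(s['tool_pos'],s['tool_rot'],s['opening'],move_to([.463,-.0727,.0095],[np.pi,0,np.radians(120)]))
for n in('scene','top','wrist'):
    im,P,c=cam(n)
    if n=='scene':save(im,'s2.png')
    for b in find(im,P,area=12):
        if .4<b['c'][0]<.7 and abs(b['c'][1])<.2:print(n,b)
"
```

```text
[ 0.46359801 -0.0738021   0.11788354] [3.13930260e+00 5.40509090e-05 1.40901062e+00] 0.04571571537896089 [0.01, -0.0102, 1.0838, 0.0007, 0.0003, -0.2182]
scene {'px': [330.0, 202.0], 'n': 18, 'hue': 0.0, 'c': [0.4638, -0.0733], 'wh': [14.1, 12.9], 'ang': 31.6, 'z': 0.0143}
scene {'px': [351.0, 262.0], 'n': 24, 'hue': 11.0, 'c': [0.6396, 0.0426], 'wh': [13.1, 14.5], 'ang': 76.4, 'z': 0.0153}
scene {'px': [360.0, 266.0], 'n': 24, 'hue': 140.0, 'c': [0.6453, 0.0697], 'wh': [14.0, 15.5], 'ang': 64.8, 'z': 0.0151}
scene {'px': [368.0, 270.0], 'n': 28, 'hue': 24.0, 'c': [0.6476, 0.0955], 'wh': [14.7, 14.8], 'ang': 83.0, 'z': 0.014}
top {'px': [264.0, 180.0], 'n': 12, 'hue': 22.0, 'c': [0.6474, 0.095], 'wh': [6.8, 11.0], 'ang': 2.1, 'z': 0.0161}
top {'px': [280.0, 183.0], 'n': 13, 'hue': 10.0, 'c': [0.639, 0.0432], 'wh': [10.8, 10.3], 'ang': 0.5, 'z': 0.0178}
wrist {'px': [518.0, 17.0], 'n': 482, 'hue': 11.0, 'c': [0.6366, 0.0437], 'wh': [15.4, 15.9], 'ang': 82.0, 'z': 0.0169}
wrist {'px': [316.0, 198.0], 'n': 271, 'hue': 1.0, 'c': [0.4622, -0.0734], 'wh': [15.9, 15.4], 'ang': 32.8, 'z': 0.017}
```

Emit:
{"api": "move_arm", "payload": {
  "motion": [
    [0,0,0.2,0,0,-0.05],
    [0.01,-0.01,0.5,0,0,-0.1],
    [0.01,-0.01,0.5,0,0,-0.16],
    [0.01,-0.01,0.5,0,0,-0.218],
    [0.01,-0.01,0.5,0,0,-0.218],
    [0.01,-0.01,0.8,0,0,-0.218],
    [0.01,-0.01,1.0,0,0,-0.218],
    [0.01,-0.01,1.0,0,0,-0.218]
  ]
}}

```text
time: 18.27
tool_pos: [0.4612, -0.0719, 0.0161]
tool_rot: [-3.14, -0.002, 2.092]
contact_force: [-0.8, 0.7, -0.2]
opening: 0.0457
grip_force: 0.0
```

Emit:
{"api": "move_arm", "payload": {
  "motion": [
    [0,0,0.08,0,0,0],
    [0,0,0.08,0,0,0]
  ]
}}

```text
time: 18.52
tool_pos: [0.4619, -0.0724, 0.0093]
tool_rot: [3.141, 0.0, 2.094]
contact_force: [0.3, -1.0, 0.6]
opening: 0.0458
grip_force: 0.0
```

Emit:
{"api": "move_arm", "payload": {
  "motion": [
    [0,0,0,0,0,0],
    [0,0,0,0,0,0],
    [0,0,0,0,0,0],
    [0,0,0,0,0,0]
  ],
  "fingers": -1
}}

```text
time: 19.02
tool_pos: [0.4617, -0.0725, 0.0094]
tool_rot: [3.141, 0.0, 2.095]
contact_force: [-0.8, -0.0, 1.6]
opening: 0.0157
grip_force: 20.0
```

Emit:
{"api": "move_arm", "payload": {
  "motion": [
    [0,0,-0.4,0,0,0],
    [0,0,-0.8,0,0,0.05],
    [0.2,0.2,-1.0,0,0,0.1],
    [0.5,0.5,-1.0,0,0,0.15],
    [0.78,0.8,-1.0,0,0,0.2],
    [0.78,1.0,-1.0,0,0,0.218],
    [0.78,1.0,-1.0,0,0,0.218]
  ]
}}

```text
time: 19.9
tool_pos: [0.5098, 0.0458, 0.1091]
tool_rot: [3.141, 0.0, 1.412]
contact_force: [-0.6, 0.9, -0.1]
opening: 0.0157
grip_force: 20.0
```

Emit:
{"api": "move_arm", "payload": {
  "motion": [
    [0.5,0.5,0,0,0,0],
    [1.0,1.0,0,0,0,0],
    [1.0,1.0,0,0,0,0],
    [1.0,1.0,0,0,0,0]
  ]
}}

```text
time: 20.4
tool_pos: [0.6236, 0.1275, 0.1083]
tool_rot: [-3.14, 0.001, 1.411]
contact_force: [0.4, -0.1, -1.6]
opening: 0.0158
grip_force: 20.0
```

```bash
python3 -c "
from h import *
s=robot.observe();print(s['time'],s['tool_pos'],s['tool_rot'],s['opening'],move_to([.6512,.1260,.0172],[np.pi,0,1.408]))"
```

```text
20.4 [0.62364621 0.1275439  0.10833532] [-3.14027262e+00  5.93244110e-04  1.41126813e+00] 0.015761383620574023 [0.0291, 0.2757, 0.911, -0.0004, 0.0002, 0.001]
```

Emit:
{"api": "move_arm", "payload": {
  "motion": [
    [0.03,0.28,0.2,0,0,0],
    [0.03,0.28,0.5,0,0,0],
    [0.03,0.28,0.8,0,0,0],
    [0.03,0.28,0.91,0,0,0],
    [0.03,0.28,0.91,0,0,0]
  ]
}}

```text
time: 21.02
tool_pos: [0.6513, 0.1254, 0.0181]
tool_rot: [-3.14, 0.001, 1.409]
contact_force: [0.2, 0.3, 0.6]
opening: 0.0157
grip_force: 20.0
```

Emit:
{"api": "move_arm", "payload": {
  "motion": [
    [0,0,0,0,0,0],
    [0,0,0,0,0,0],
    [0,0,0,0,0,0]
  ],
  "fingers": -0.4
}}

```text
time: 21.4
tool_pos: [0.6524, 0.1264, 0.019]
tool_rot: [3.14, -0.0, 1.41]
contact_force: [0.6, -0.1, -0.5]
opening: 0.0273
grip_force: 0.0
```

Emit:
{"api": "move_arm", "payload": {
  "motion": [
    [0,0,-0.3,0,0,0],
    [0,0,-0.6,0,0,0],
    [0,0,-1.0,0,0,0],
    [-0.5,0,-1.0,0,0,0],
    [-1.0,0,-1.0,0,0,0],
    [-1.0,0,-1.0,0,0,0]
  ]
}}

```text
time: 22.15
tool_pos: [0.6357, 0.0243, 0.1188]
tool_rot: [3.141, 0.001, 1.406]
contact_force: [-0.2, 0.3, 0.5]
opening: 0.0276
grip_force: 0.0
```

Emit:
{"api": "move_arm", "payload": {
  "motion": [
    [-0.5,0,-0.3,0,0,0],
    [-1.0,0,-0.6,0,0,0],
    [-1.0,0,-0.6,0,0,0]
  ]
}}

```text
time: 22.52
tool_pos: [0.6213, -0.0739, 0.1813]
tool_rot: [3.136, 0.001, 1.406]
contact_force: [-0.2, -0.1, 0.5]
opening: 0.0276
grip_force: 0.0
```

Emit:
{"api": "move_arm", "payload": {
  "motion": [
    [-0.5,0,0,0,0,0],
    [-0.5,0,0,0,0,0],
    [-0.5,0,0,0,0,0]
  ]
}}

```text
time: 22.9
tool_pos: [0.6121, -0.119, 0.1776]
tool_rot: [-3.141, -0.001, 1.411]
contact_force: [0.1, 1.2, -0.2]
opening: 0.0277
grip_force: 0.0
```

```bash
python3 beads.py w4.png; sed -i "s/w1.png/w4.png/; s/0:240,395:460/0:235,200:480/g" ch.py; python3 ch.py
```

```text
22.95 [ 0.61216592 -0.11871786  0.177757  ] [-3.14083968e+00 -7.04009954e-04  1.41126418e+00] [-0.47717697 -0.51461996  0.38588766]
{'px': [318.0, 11.0], 'n': 270, 'hue': 11.0, 'c': [0.6374, 0.0437], 'wh': [14.8, 14.9], 'ang': 83.4, 'z': 0.0171}
bar top 1575 (array([ 0.6221, -0.0545]), array([-0.1612, -0.9869]), array([-0.05  , -0.0491,  0.0536,  0.0549]), array([-0.0044,  0.0048])) 0.08174367913045238
walltop 902 (array([ 0.6269, -0.0235]), array([-0.1762, -0.9844]), array([-0.0766, -0.0756,  0.1365,  0.1383]), array([-0.0173,  0.017 ]))
floor 13761 (array([ 0.5562, -0.0566]), array([0.7266, 0.687 ]), array([-0.1332, -0.1193,  0.1929,  0.2102]), array([-0.1012,  0.0854])) 0.003934704708067838
```

View pics/w4.png

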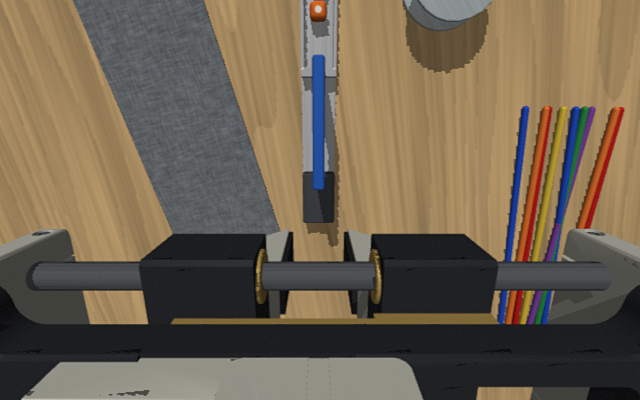

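The wrist view shows the bar at (318,120), aligned with the tool, and orange still in the channel. I'm gripping the handle at chute x≈35 mm.

Emit:
{"api": "move_arm", "payload": {
  "motion": [
    [0.4,0,0,0,0,0],
    [0.83,0,0,0,0,0],
    [0.83,0,0.2,0,0,0],
    [0.83,0,0.5,0,0,0],
    [0.83,0,0.8,0,0,0],
    [0.83,0,1.0,0,0,0],
    [0.83,0,1.0,0,0,0]
  ],
  "fingers": 0
}}

```text
time: 23.82
tool_pos: [0.6242, -0.0368, 0.0764]
tool_rot: [-3.138, -0.0, 1.412]
contact_force: [-0.3, -0.4, 0.4]
opening: 0.0462
grip_force: 0.0
```

Emit:
{"api": "move_arm", "payload": {
  "motion": [
    [0,0,0.1,0,0,0],
    [0,0,0.22,0,0,0],
    [0,0,0.22,0,0,0]
  ]
}}

```text
time: 24.2
tool_pos: [0.6246, -0.0384, 0.0552]
tool_rot: [-3.14, 0.0, 1.41]
contact_force: [-0.8, -0.0, 0.5]
opening: 0.0462
grip_force: 0.0
```

```bash
python3 -c "
from h import *
s=robot.observe();print(s['time'],s['tool_pos'],s['tool_rot'],s['contact_force'],s['opening'],move_to([.6254,-.0365,.056],[np.pi,0,1.409]))"
```

```text
24.2 [ 0.62464244 -0.03838802  0.05523844] [-3.13976658e+00  3.26019429e-05  1.40999233e+00] [-0.7793191  -0.0102357   0.48834384] 0.046209955827065205 [0.0198, 0.0044, -0.0076, -0.0006, 0.0, 0.0003]
```

Emit:
{"api": "move_arm", "payload": {
  "motion": [
    [0,0,0,0,0,0],
    [0,0,0,0,0,0],
    [0,0,0,0,0,0],
    [0,0,0,0,0,0],
    [0,0,0,0,0,0],
    [0,0,0,0,0,0]
  ],
  "fingers": -1,
  "newtons": 55
}}

```text
time: 24.95
tool_pos: [0.6252, -0.0386, 0.0564]
tool_rot: [-3.142, 0.0, 1.41]
contact_force: [-1.5, -0.3, 2.1]
opening: 0.0095
grip_force: 55.0
```

Emit:
{"api": "move_arm", "payload": {
  "motion": [
    [0,0,-0.05,0,0,0],
    [0,0,-0.1,0,0,0],
    [0,0,-0.2,0,0,0],
    [0,0,-0.35,0,0,0],
    [0,0,-0.5,0,0,0],
    [0,0,-0.65,0,0,0],
    [0,0,-0.8,0,0,0],
    [0,0,-0.9,0,0,0],
    [0,0,-0.9,0,0,0]
  ]
}}

```text
time: 26.08
tool_pos: [0.6258, -0.0386, 0.1472]
tool_rot: [3.14, 0.0, 1.41]
contact_force: [0.0, 0.5, -4.8]
opening: 0.0094
grip_force: 55.0
```

```bash
cat > scn.py <<'E'
from h import *
from beads import find
import sys
s=robot.observe();print(s['time'],s['tool_pos'],s['tool_rot'],s['contact_force'],s['opening'],s['qpos'].round(2))
im,P,c=cam('scene')
for b in find(im,P,area=5,zr=(.009,.4)):
    if .4<b['c'][0]<.75 and -.2<b['c'][1]<.45:print(b)
k=(P[...,0]>.45)&(P[...,0]<.75)&(P[...,1]>-.25)&(P[...,1]<.45)
hsv=cv2.cvtColor(im,cv2.COLOR_RGB2HSV);q=P[k&(hsv[...,0]>100)&(hsv[...,0]<130)&(hsv[...,1]>120)&(P[...,2]>.06)]
if len(q)>5:
    c0=q.mean(0);v=np.linalg.svd(q-c0,full_matrices=False)[2][0];print('bar',c0,v*np.sign(v[1]))
if len(sys.argv)>1: save(cv2.resize(im[120:330,200:520],(800,525)),sys.argv[1])
E
python3 scn.py s3.png
```

```text
26.075 [ 0.62577317 -0.03864731  0.1472375 ] [3.13968127e+00 1.56918212e-04 1.40998929e+00] [ 0.0102854   0.46460661 -4.82171132] 0.009386098818264495 [-0.18  0.59  1.34 -0.    1.21 -0.02]
{'px': [323.0, 204.0], 'n': 8, 'hue': 21.0, 'c': [0.6376, -0.0419], 'wh': [13.8, 1.7], 'ang': 76.1, 'z': 0.248}
{'px': [303.0, 210.0], 'n': 25, 'hue': 108.0, 'c': [0.6163, -0.1026], 'wh': [15.2, 9.1], 'ang': 77.7, 'z': 0.1697}
{'px': [312.0, 210.0], 'n': 23, 'hue': 21.0, 'c': [0.6569, -0.0611], 'wh': [4.8, 21.5], 'ang': 77.7, 'z': 0.243}
{'px': [338.0, 208.0], 'n': 11, 'hue': 21.0, 'c': [0.6248, -0.01], 'wh': [11.6, 5.3], 'ang': 74.2, 'z': 0.2287}
{'px': [333.0, 223.0], 'n': 38, 'hue': 108.0, 'c': [0.6648, -0.0143], 'wh': [8.8, 17.1], 'ang': 22.8, 'z': 0.23}
{'px': [353.0, 246.0], 'n': 36, 'hue': 11.0, 'c': [0.6404, 0.0438], 'wh': [14.2, 13.4], 'ang': 16.3, 'z': 0.1069}
{'px': [363.0, 251.0], 'n': 31, 'hue': 140.0, 'c': [0.6457, 0.0705], 'wh': [14.5, 14.5], 'ang': 88.5, 'z': 0.1062}
{'px': [372.0, 255.0], 'n': 35, 'hue': 24.0, 'c': [0.648, 0.0957], 'wh': [14.7, 14.9], 'ang': 83.0, 'z': 0.1054}
{'px': [382.0, 260.0], 'n': 33, 'hue': 0.0, 'c': [0.6546, 0.1244], 'wh': [14.3, 13.9], 'ang': 73.4, 'z': 0.1064}
bar [ 0.61790598 -0.04409471  0.25494973] [-0.18200852  0.12079285  0.97584937]
```

View pics/s3.png

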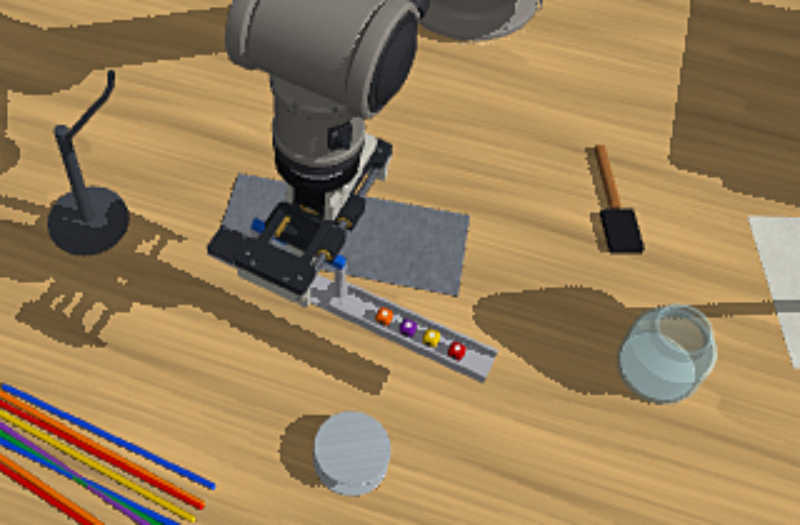

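All four beads ride in the level chute (orange, purple, yellow and red at crop x 384-457), and the mat is empty. I'm carrying it toward the jar.

Emit:
{"api": "move_arm", "payload": {
  "motion": [
    [0.03,-0.04,-0.1,0,0,0],
    [0.1,-0.14,-0.25,0,0,0],
    [0.2,-0.28,-0.4,0,0,0],
    [0.32,-0.44,-0.59,0,0,0],
    [0.44,-0.6,-0.59,0,0,0],
    [0.55,-0.76,-0.59,0,0,0],
    [0.66,-0.92,-0.59,0,0,0]
  ]
}}

```text
time: 27.0
tool_pos: [0.5438, 0.0426, 0.2065]
tool_rot: [3.14, -0.0, 1.411]
contact_force: [0.8, 0.6, -4.4]
opening: 0.0095
grip_force: 55.0
```

Emit:
{"api": "move_arm", "payload": {
  "motion": [
    [0.11,-0.15,0,0,0,0],
    [0.2,-0.27,0,0,0,0],
    [0.28,-0.38,0,0,0,0],
    [0.32,-0.44,0,0,0,0],
    [0.34,-0.46,0,0,0,0],
    [0.34,-0.46,0,0,0,0],
    [0.34,-0.46,0,0,0,0]
  ]
}}

```text
time: 27.88
tool_pos: [0.5054, 0.0819, 0.2051]
tool_rot: [3.141, 0.0, 1.41]
contact_force: [0.5, 1.0, -5.3]
opening: 0.0098
grip_force: 55.0
```

```bash
cat > pour.py <<'E'
from h import *
M=np.array([.5475,.3415]);yaw=1.41;u=np.array([np.cos(yaw),np.sin(yaw)])
LT=np.array([.203,0,.053])  # lip in tool frame
def pose(th,back,z):
    Rm=(R.from_euler('xyz',[np.pi,0,yaw])*R.from_rotvec([0,-np.radians(th),0])).as_matrix()
    lip=np.r_[M-back*u,z];T=np.eye(4);T[:3,:3]=Rm;T[:3,3]=lip-Rm@LT;return T
def rel(A,B):
    D=np.linalg.inv(A)@B;return np.round(np.r_[D[:3,3]/.1,R.from_matrix(D[:3,:3]).as_rotvec()/np.pi],3).tolist()
if __name__=='__main__':
    s=robot.observe();T=T_tool(s);print(s['time'],s['tool_pos'],s['tool_rot'],s['qpos'].round(2))
    seq=[(0,.06,.153),(10,.06,.14),(20,.05,.13),(20,.013,.105),(25,.013,.1),(30,.013,.098),(34,.013,.098),(38,.013,.098),(42,.013,.098),(46,.013,.098),(50,.013,.098)]
    for w in seq:
        B=pose(*w);print(w,B[:3,3].round(3),rel(T,B));T=B
E
python3 pour.py
```

```text
27.875 [0.50538902 0.08193235 0.20510671] [3.14146777e+00 2.33961551e-04 1.40958532e+00] [ 0.01  0.34  1.59 -0.    1.21  0.17]
(0, 0.06, 0.153) [0.505 0.082 0.206] [-0.0, 0.0, -0.009, 0.0, 0.0, -0.0]
(10, 0.06, 0.14) [0.507 0.094 0.227] [0.123, 0.0, -0.214, -0.0, -0.056, -0.0]
(20, 0.05, 0.13) [0.512 0.122 0.249] [0.239, -0.0, -0.263, 0.0, -0.056, 0.0]
(20, 0.013, 0.105) [0.518 0.158 0.224] [0.433, 0.0, 0.108, -0.0, 0.0, -0.0]
(25, 0.013, 0.1) [0.52  0.169 0.234] [0.071, -0.0, -0.128, -0.0, -0.028, -0.0]
(30, 0.013, 0.098) [0.522 0.181 0.245] [0.062, -0.0, -0.157, -0.0, -0.028, -0.0]
(34, 0.013, 0.098) [0.523 0.192 0.255] [0.042, 0.0, -0.14, 0.0, -0.022, 0.0]
(38, 0.013, 0.098) [0.525 0.203 0.265] [0.042, 0.0, -0.14, -0.0, -0.022, -0.0]
(42, 0.013, 0.098) [0.527 0.215 0.273] [0.042, 0.0, -0.14, -0.0, -0.022, -0.0]
(46, 0.013, 0.098) [0.529 0.227 0.281] [0.042, -0.0, -0.14, -0.0, -0.022, 0.0]
(50, 0.013, 0.098) [0.531 0.24  0.288] [0.042, -0.0, -0.14, 0.0, -0.022, 0.0]
```

Emit:
{"api": "move_arm", "payload": {
  "motion": [
    [0.06,0,-0.11,0,-0.028,0],
    [0.12,0,-0.22,0,-0.056,0],
    [0.12,0,-0.22,0,-0.056,0]
  ]
}}

```text
time: 28.25
tool_pos: [0.5078, 0.0955, 0.2274]
tool_rot: [3.14, 0.175, 1.412]
contact_force: [-0.3, 0.3, -5.1]
opening: 0.0096
grip_force: 55.0
```

Emit:
{"api": "move_arm", "payload": {
  "motion": [
    [0.12,0,-0.13,0,-0.028,0],
    [0.24,0,-0.26,0,-0.056,0],
    [0.24,0,-0.26,0,-0.056,0],
    [0.24,0,-0.26,0,-0.056,0]
  ]
}}

```text
time: 28.75
tool_pos: [0.5113, 0.1212, 0.2478]
tool_rot: [-3.14, 0.35, 1.41]
contact_force: [0.1, 0.2, -4.6]
opening: 0.0099
grip_force: 55.0
```

```bash
python3 scn.py s4.png; sed -i 's/seq=\[(0,.06,.153),(10,.06,.14),(20,.05,.13),/seq=[/' pour.py; python3 pour.py|head -3
```

```text
28.75 [0.51126567 0.1212465  0.24780478] [-3.14002442  0.35049018  1.410156  ] [ 0.13078419  0.21723816 -4.61576173] 0.009858783666002818 [ 0.28  0.44  1.37 -0.32  1.49  0.49]
{'px': [412.0, 157.0], 'n': 12, 'hue': 21.0, 'c': [0.5151, 0.127], 'wh': [23.6, 10.0], 'ang': 26.5, 'z': 0.3367}
{'px': [391.0, 168.0], 'n': 118, 'hue': 108.0, 'c': [0.5066, 0.0789], 'wh': [39.3, 10.9], 'ang': 78.4, 'z': 0.2864}
{'px': [424.0, 164.0], 'n': 10, 'hue': 21.0, 'c': [0.5299, 0.1538], 'wh': [16.3, 5.0], 'ang': 76.7, 'z': 0.3457}
{'px': [405.0, 170.0], 'n': 14, 'hue': 21.0, 'c': [0.5475, 0.1164], 'wh': [9.7, 2.0], 'ang': 84.0, 'z': 0.3354}
{'px': [426.0, 177.0], 'n': 13, 'hue': 22.0, 'c': [0.5478, 0.1649], 'wh': [2.0, 12.9], 'ang': 80.5, 'z': 0.3306}
{'px': [423.0, 182.0], 'n': 5, 'hue': 21.0, 'c': [0.5538, 0.1618], 'wh': [4.0, 1.1], 'ang': 79.9, 'z': 0.315}
{'px': [422.0, 209.0], 'n': 38, 'hue': 12.0, 'c': [0.5225, 0.1848], 'wh': [14.1, 15.4], 'ang': 5.2, 'z': 0.181}
{'px': [430.0, 215.0], 'n': 30, 'hue': 140.0, 'c': [0.5274, 0.2091], 'wh': [12.3, 15.3], 'ang': 54.0, 'z': 0.1729}
{'px': [439.0, 221.0], 'n': 39, 'hue': 24.0, 'c': [0.5303, 0.2334], 'wh': [15.1, 13.1], 'ang': 89.8, 'z': 0.1631}
{'px': [448.0, 227.0], 'n': 35, 'hue': 0.0, 'c': [0.5356, 0.2595], 'wh': [13.6, 17.9], 'ang': 81.9, 'z': 0.1539}
bar [0.51969547 0.10890321 0.32057798] [0.22484696 0.53883802 0.81184816]
28.8 [0.51127218 0.12091005 0.24803155] [-3.14038474  0.35088482  1.40935555] [ 0.28  0.44  1.37 -0.32  1.49  0.49]
(20, 0.013, 0.105) [0.518 0.158 0.224] [0.438, 0.004, 0.093, -0.0, 0.001, -0.0]
(25, 0.013, 0.1) [0.52  0.169 0.234] [0.071, -0.0, -0.128, -0.0, -0.028, -0.0]
```

View pics/s4.png

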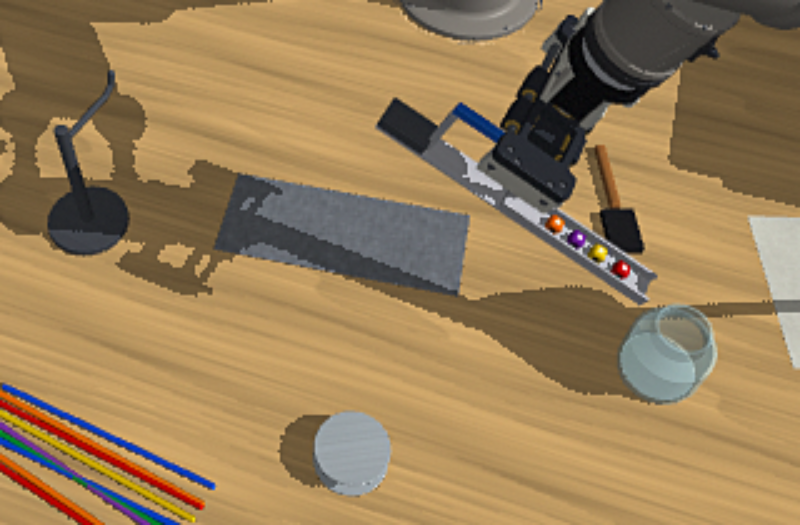

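The chute is tilted 20° with the spout pointing at the jar mouth at (680,325) and the beads still in it. I'm sliding in over the mouth and tilting further.

Emit:
{"api": "move_arm", "payload": {
  "motion": [
    [0.12,0,0.02,0,0,0],
    [0.25,0,0.05,0,0,0],
    [0.37,0,0.08,0,0,0],
    [0.44,0,0.1,0,0,0],
    [0.44,0,0.1,0,0,0],
    [0.44,0,0.1,0,0,0]
  ]
}}

```text
time: 29.55
tool_pos: [0.5176, 0.1592, 0.2242]
tool_rot: [3.141, 0.352, 1.41]
contact_force: [0.9, 0.4, -4.5]
opening: 0.0095
grip_force: 55.0
```

Emit:
{"api": "move_arm", "payload": {
  "motion": [
    [0.04,0,-0.06,0,-0.014,0],
    [0.07,0,-0.13,0,-0.028,0],
    [0.07,0,-0.13,0,-0.028,0],
    [0.07,0,-0.13,0,-0.028,0]
  ]
}}

```text
time: 30.05
tool_pos: [0.5193, 0.1699, 0.2338]
tool_rot: [3.141, 0.439, 1.41]
contact_force: [-0.8, -0.3, -5.2]
opening: 0.0094
grip_force: 55.0
```

Emit:
{"api": "move_arm", "payload": {
  "motion": [
    [0.03,0,-0.08,0,-0.014,0],
    [0.06,0,-0.16,0,-0.028,0],
    [0.06,0,-0.16,0,-0.028,0],
    [0.06,0,-0.16,0,-0.028,0]
  ]
}}

```text
time: 30.55
tool_pos: [0.5213, 0.1818, 0.2456]
tool_rot: [-3.141, 0.527, 1.41]
contact_force: [0.8, -0.1, -5.2]
opening: 0.0094
grip_force: 55.0
```

Emit:
{"api": "move_arm", "payload": {
  "motion": [
    [0.02,0,-0.07,0,-0.011,0],
    [0.04,0,-0.14,0,-0.022,0],
    [0.04,0,-0.14,0,-0.022,0],
    [0.04,0,-0.14,0,-0.022,0],
    [0.04,0,-0.14,0,-0.022,0],
    [0.04,0,-0.14,0,-0.022,0]
  ]
}}

```text
time: 31.3
tool_pos: [0.523, 0.1923, 0.256]
tool_rot: [3.141, 0.597, 1.409]
contact_force: [0.5, -0.2, -3.7]
opening: 0.0095
grip_force: 55.0
```

```bash
python3 scn.py s5.png; sed -i 's/seq=.*/seq=[(38,.013,.098),(42,.013,.098),(46,.013,.098)]/' pour.py; python3 pour.py
```

```text
31.3 [0.52297443 0.19231654 0.25596196] [3.14142621 0.59664834 1.40943141] [ 0.5146969  -0.24986015 -3.73554851] 0.009480673016289475 [ 0.47  0.62  1.13 -0.48  1.75  0.64]
{'px': [459.0, 168.0], 'n': 13, 'hue': 21.0, 'c': [0.512, 0.2269], 'wh': [1.9, 33.0], 'ang': 80.6, 'z': 0.3423}
{'px': [427.0, 179.0], 'n': 154, 'hue': 108.0, 'c': [0.5188, 0.1577], 'wh': [33.3, 12.2], 'ang': 80.9, 'z': 0.3035}
{'px': [452.0, 170.0], 'n': 16, 'hue': 21.0, 'c': [0.5243, 0.2107], 'wh': [10.0, 17.3], 'ang': 42.9, 'z': 0.3406}
{'px': [446.0, 184.0], 'n': 19, 'hue': 21.0, 'c': [0.5617, 0.2075], 'wh': [12.9, 2.6], 'ang': 76.3, 'z': 0.34}
{'px': [466.0, 194.0], 'n': 24, 'hue': 21.0, 'c': [0.562, 0.2531], 'wh': [5.9, 18.0], 'ang': 83.7, 'z': 0.3233}
{'px': [464.0, 200.0], 'n': 7, 'hue': 21.0, 'c': [0.5693, 0.2531], 'wh': [3.3, 6.0], 'ang': 29.4, 'z': 0.3115}
bar [0.5316385 0.2023744 0.3247154] [0.24333336 0.75898116 0.60393416]
31.35 [0.52300647 0.19240033 0.25593411] [3.14138427 0.59669346 1.40951932] [ 0.47  0.62  1.13 -0.48  1.75  0.64]
(38, 0.013, 0.098) [0.525 0.203 0.265] [0.04, 0.003, -0.133, -0.0, -0.021, -0.0]
(42, 0.013, 0.098) [0.527 0.215 0.273] [0.042, 0.0, -0.14, -0.0, -0.022, -0.0]
(46, 0.013, 0.098) [0.529 0.227 0.281] [0.042, -0.0, -0.14, -0.0, -0.022, 0.0]
```

View pics/s5.png

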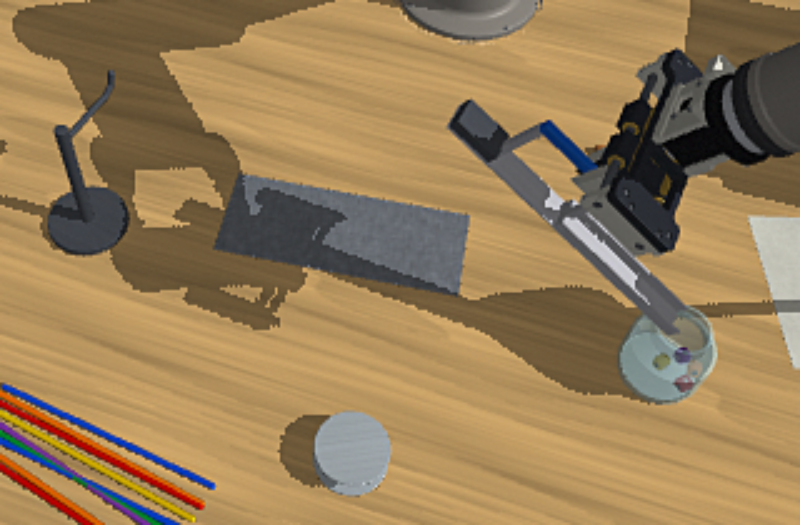

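The chute channel is empty. Yellow (662,360), purple (683,353), red (685,383) and orange (696,368) all show in the jar. I'm backing the chute out the way it came.

```bash
sed -i 's/seq=.*/seq=[(34,.03,.125),(17,.05,.14),(0,.09,.16)]/' pour.py; python3 pour.py
```

```text
31.35 [0.52300647 0.19240033 0.25593411] [3.14138427 0.59669346 1.40951932] [ 0.47  0.62  1.13 -0.48  1.75  0.64]
(34, 0.03, 0.125) [0.52  0.175 0.282] [-0.294, 0.003, -0.121, -0.0, 0.001, -0.0]
(17, 0.05, 0.14) [0.511 0.116 0.25 ] [-0.316, 0.0, 0.604, -0.0, 0.094, -0.0]
(0, 0.09, 0.16) [0.501 0.052 0.213] [-0.507, -0.0, 0.542, -0.0, 0.094, 0.0]
```

Emit:
{"api": "move_arm", "payload": {
  "motion": [
    [-0.1,0,-0.04,0,0,0],
    [-0.2,0,-0.08,0,0,0],
    [-0.29,0,-0.12,0,0,0],
    [-0.29,0,-0.12,0,0,0]
  ]
}}

```text
time: 31.85
tool_pos: [0.5204, 0.1753, 0.2833]
tool_rot: [3.139, 0.596, 1.408]
contact_force: [0.3, -0.0, -4.9]
opening: 0.0095
grip_force: 55.0
```

Emit:
{"api": "move_arm", "payload": {
  "motion": [
    [-0.08,0,0.15,0,0.024,0],
    [-0.16,0,0.3,0,0.047,0],
    [-0.24,0,0.45,0,0.071,0],
    [-0.32,0,0.6,0,0.094,0],
    [-0.32,0,0.6,0,0.094,0],
    [-0.32,0,0.6,0,0.094,0]
  ]
}}

```text
time: 32.6
tool_pos: [0.5107, 0.1165, 0.2506]
tool_rot: [3.142, 0.302, 1.41]
contact_force: [-0.6, -0.6, -4.2]
opening: 0.0095
grip_force: 55.0
```

Emit:
{"api": "move_arm", "payload": {
  "motion": [
    [-0.13,0,0.13,0,0.024,0],
    [-0.25,0,0.27,0,0.047,0],
    [-0.38,0,0.4,0,0.071,0],
    [-0.51,0,0.54,0,0.094,0],
    [-0.51,0,0.54,0,0.094,0],
    [-0.51,0,0.54,0,0.094,0]
  ]
}}

```text
time: 33.35
tool_pos: [0.5006, 0.0531, 0.2142]
tool_rot: [-3.142, 0.007, 1.411]
contact_force: [0.3, -0.1, -4.8]
opening: 0.0095
grip_force: 55.0
```

```bash
python3 - <<'E'
from h import *
s=robot.observe();print(s['time'],s['tool_pos'],s['tool_rot'],s['contact_force'])
im,P,c=cam('scene');jar=cv2.resize(im[228:288,436:500],(640,600),interpolation=cv2.INTER_CUBIC);save(jar,'jar.png')
# hook geometry
k=(P[...,0]>.45)&(P[...,0]<.65)&(P[...,1]>-.42)&(P[...,1]<-.28)&(im.max(-1)<120)
q=P[k];a=q[(q[:,2]>.157)&(q[:,2]<.169)&(q[:,0]<.565)&(q[:,0]>.495)]
v=np.linalg.svd(a[:,:2]-a[:,:2].mean(0),full_matrices=False)[2][0]
print('arm',len(a),a.mean(0),a.min(0),a.max(0),v); t=q[q[:,2]>.172];t=t[t[:,0]<.53];print('tip',t.mean(0),t.min(0),t.max(0))
im,P,c=cam('top');k=(P[...,0]>.45)&(P[...,0]<.65)&(P[...,1]>-.42)&(P[...,1]<-.28)&(im.max(-1)<120)
q=P[k];a=q[(q[:,2]>.15)&(q[:,2]<.175)&(q[:,0]<.56)];v=np.linalg.svd(a[:,:2]-a[:,:2].mean(0),full_matrices=False)[2][0]
print('top arm',len(a),a.mean(0),a.min(0),a.max(0),v);f=q[(q[:,2]>.006)&(q[:,2]<.02)];print('foot',(f.min(0)+f.max(0))/2,f.min(0),f.max(0));p=q[q[:,2]>.173];print('high',p.mean(0),p.round(3)[:20])
E
```

```text
33.35 [0.50057492 0.0530757  0.21420442] [-3.14152852  0.00739516  1.41093346] [ 0.27990676 -0.14127479 -4.82983404]
arm 64 [ 0.53028512 -0.3390328   0.16154244] [ 0.49527246 -0.34711054  0.15740848] [ 0.56498391 -0.32931744  0.16583109] [ 0.98410355 -0.17759563]
tip [ 0.48693631 -0.33089612  0.18042507] [ 0.48337108 -0.33481951  0.17284171] [ 0.49134135 -0.32749876  0.18518055]
top arm 59 [ 0.52681729 -0.3391007   0.16243883] [ 0.49048484 -0.34851422  0.15615894] [ 0.55931131 -0.32822339  0.17117001] [-0.98217569  0.18796518]
foot [ 0.55320478 -0.35531122  0.01294446] [ 0.48321879 -0.41597416  0.00601204] [ 0.62319077 -0.29464827  0.01987689]
high [ 0.55315422 -0.34374611  0.18023607] [[ 0.583 -0.345  0.181]
 [ 0.583 -0.347  0.187]
 [ 0.584 -0.352  0.178]
 [ 0.581 -0.343  0.177]
 [ 0.58  -0.345  0.183]
 [ 0.58  -0.348  0.182]
 [ 0.58  -0.35   0.185]
 [ 0.581 -0.355  0.177]
 [ 0.577 -0.342  0.18 ]
 [ 0.578 -0.346  0.177]
 [ 0.578 -0.349  0.178]
 [ 0.578 -0.351  0.179]
 [ 0.578 -0.354  0.18 ]
 [ 0.575 -0.343  0.176]
 [ 0.575 -0.345  0.179]
 [ 0.575 -0.349  0.177]
 [ 0.575 -0.351  0.18 ]
 [ 0.575 -0.354  0.179]
 [ 0.572 -0.343  0.174]
 [ 0.572 -0.345  0.179]]
```

View pics/jar.png

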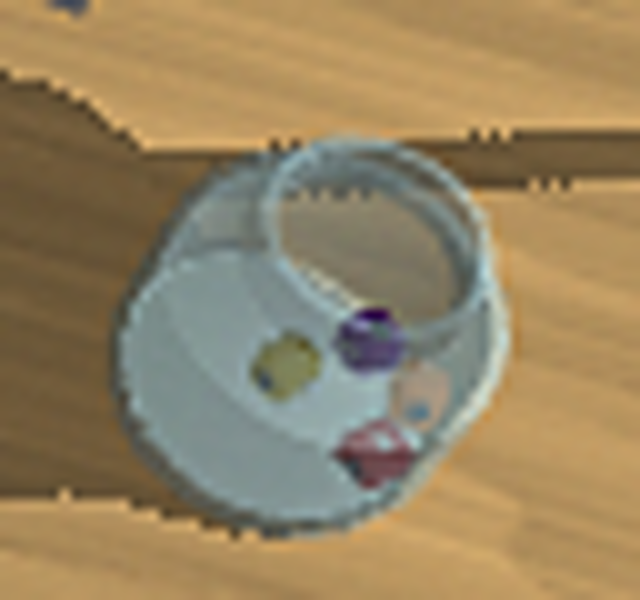

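All four beads lie inside the jar: yellow (285,365), purple (370,340), orange (420,395) and red (375,455). I'm carrying the empty chute to a point in front of the hook tip.

Emit:
{"api": "move_arm", "payload": {
  "motion": [
    [-0.15,0,0.02,0,0,0],
    [-0.4,0,0.05,0,0,0],
    [-0.65,0,0.07,0,0,0],
    [-0.9,0,0.07,0,0,0]
  ]
}}

```text
time: 33.95
tool_pos: [0.4854, -0.0377, 0.2074]
tool_rot: [-3.141, 0.007, 1.411]
contact_force: [-0.3, -0.8, -5.0]
opening: 0.0093
grip_force: 55.0
```

Emit:
{"api": "move_arm", "payload": {
  "motion": [
    [-0.25,0,0.02,0,0,0],
    [-0.5,0,0.05,0,0,0],
    [-0.75,0,0.07,0,0,0],
    [-0.95,0,0.07,0,0,0]
  ]
}}

```text
time: 34.45
tool_pos: [0.47, -0.1317, 0.201]
tool_rot: [-3.141, 0.007, 1.41]
contact_force: [-0.7, -0.1, -4.5]
opening: 0.0095
grip_force: 55.0
```

Emit:
{"api": "move_arm", "payload": {
  "motion": [
    [-0.2,0,0.02,0,0,0],
    [-0.4,0,0.05,0,0,0],
    [-0.6,0,0.07,0,0,0],
    [-0.8,0,0.07,0,0,0.007]
  ]
}}

```text
time: 34.95
tool_pos: [0.4573, -0.2104, 0.1945]
tool_rot: [-3.141, 0.007, 1.387]
contact_force: [0.9, 0.4, -4.6]
opening: 0.0095
grip_force: 55.0
```

Emit:
{"api": "move_arm", "payload": {
  "motion": [
    [-0.2,0,0.02,0,0,0],
    [-0.4,0,0.05,0,0,0],
    [-0.6,0,0.06,0,0,0],
    [-0.75,0,0.06,0,0,0],
    [-0.8,0,0.06,0,0,0],
    [-0.8,0,0.06,0,0,0],
    [-0.8,0,0.06,0,0,0]
  ]
}}

```text
time: 35.83
tool_pos: [0.4433, -0.2875, 0.1893]
tool_rot: [3.141, 0.006, 1.389]
contact_force: [0.3, -0.2, -4.7]
opening: 0.0096
grip_force: 55.0
```

```bash
cat > hk.py <<'E'
from h import *
import sys
s=robot.observe();print(s['time'],s['tool_pos'],s['tool_rot'],s['contact_force'],s['opening'])
im,P,c=cam('scene')
hsv=cv2.cvtColor(im,cv2.COLOR_RGB2HSV)
k=(P[...,0]>.38)&(P[...,0]<.62)&(P[...,1]>-.48)&(P[...,1]<-.05)&(P[...,2]>.06)&(P[...,2]<.3)
b=P[k&(hsv[...,0]>104)&(hsv[...,0]<125)&(hsv[...,1]>150)];yaw=1.388
u=np.array([np.cos(yaw),np.sin(yaw)]);t=(b[:,:2]-s['tool_pos'][:2])@u
if len(b):
    o=np.argsort(t);print('bar',len(b),'rear end t',t.min(),'front',t.max(),'rear pts',b[o[:8]].mean(0),'z rng',np.percentile(b[:,2],[5,95]))
    h=t<-.02;print('slope z/t rear',np.polyfit(t[h],b[h][:,2],1) if h.sum()>5 else None)
e=np.array([-.983,.182]);F=np.array([.578,-.348])+.045*e+.0329*u
for n,p in(('W',[*(F+.095*e),.187]),('T',[*F,.187]),('F',[*F,.152])): print(n,np.round(p,4),move_to(p,[np.pi,0,yaw]))
if len(sys.argv)>1: save(cv2.resize(im[120:270,150:350],(800,600),interpolation=cv2.INTER_CUBIC),sys.argv[1])
E
python3 hk.py
```

```text
35.825 [ 0.44334743 -0.28753205  0.18925755] [3.14142832 0.00603802 1.3885322 ] [ 0.28497083 -0.20224755 -4.66475798] 0.009559540775575252
bar 82 rear end t -0.12217187295114552 front 0.03725979599281724 rear pts [ 0.51714555 -0.34947338  0.14680127] z rng [0.16834566 0.29581544]
slope z/t rear [1.63775362 0.28346469]
W [ 0.4464 -0.2902  0.187 ] [-0.0209, 0.0343, 0.0229, 0.0, 0.0019, 0.0002]
T [ 0.5397 -0.3075  0.187 ] [-0.0218, 0.984, 0.023, 0.0, 0.0019, 0.0002]
F [ 0.5397 -0.3075  0.152 ] [-0.0197, 0.984, 0.373, 0.0, 0.0019, 0.0002]
```

Emit:
{"api": "move_arm", "payload": {
  "motion": [
    [-0.02,0.08,0.02,0,0.002,0],
    [-0.02,0.2,0.02,0,0.002,0],
    [-0.02,0.32,0.02,0,0.002,0],
    [-0.02,0.44,0.02,0,0.002,0],
    [-0.02,0.5,0.02,0,0.002,0],
    [-0.02,0.5,0.02,0,0.002,0]
  ]
}}

```text
time: 36.62
tool_pos: [0.4923, -0.2991, 0.187]
tool_rot: [-3.141, -0.0, 1.388]
contact_force: [-0.6, -0.1, -4.5]
opening: 0.0095
grip_force: 55.0
```

Emit:
{"api": "move_arm", "payload": {
  "motion": [
    [0,0.08,0,0,0,0],
    [0,0.2,0,0,0,0],
    [0,0.32,0,0,0,0],
    [0,0.42,0,0,0,0],
    [0,0.48,0,0,0,0],
    [0,0.48,0,0,0,0],
    [0,0.48,0,0,0,0]
  ]
}}

```text
time: 37.5
tool_pos: [0.539, -0.3078, 0.1871]
tool_rot: [-3.141, -0.0, 1.388]
contact_force: [0.2, 0.6, -5.1]
opening: 0.0094
grip_force: 55.0
```

```bash
python3 hk.py hk1.png
```

```text
37.5 [ 0.53895552 -0.30781932  0.18712867] [-3.14125869e+00 -5.99013804e-05  1.38793337e+00] [ 0.17753178  0.55744598 -5.09565963] 0.009368620470210658
bar 92 rear end t -0.06814801659331754 front 0.03635284768063182 rear pts [ 0.53293457 -0.36870678  0.20527956] z rng [0.20121466 0.294813  ]
slope z/t rear [1.70105264 0.30390321]
W [ 0.4464 -0.2902  0.187 ] [0.0053, -0.9424, 0.0027, -0.0, 0.0, -0.0001]
T [ 0.5397 -0.3075  0.187 ] [0.0052, 0.0073, 0.0025, -0.0, 0.0, -0.0001]
F [ 0.5397 -0.3075  0.152 ] [0.0052, 0.0074, 0.3525, -0.0, 0.0, -0.0001]
```

View pics/hk1.png

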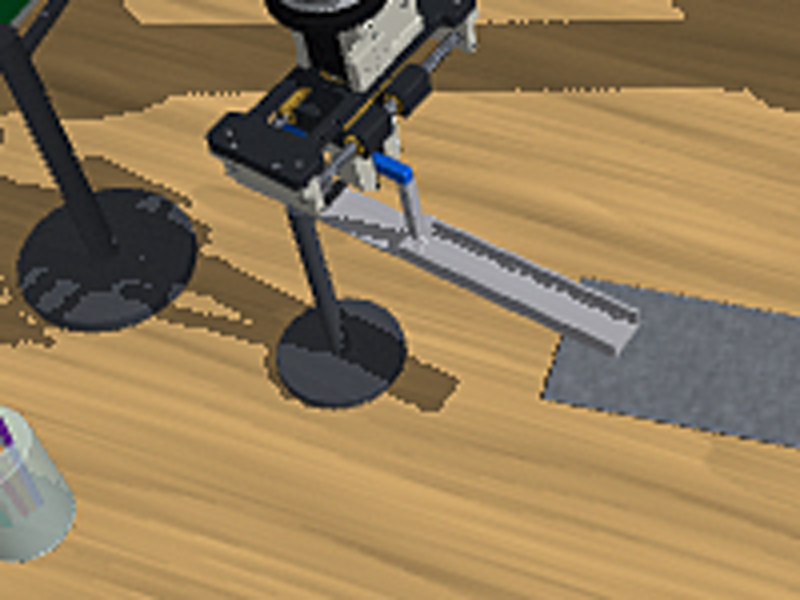

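The bar is over the hook arm, with the post at (320,260) behind it and no contact force. I'm lowering slowly.

Emit:
{"api": "move_arm", "payload": {
  "motion": [
    [0,0,0.08,0,0,0],
    [0,0,0.16,0,0,0],
    [0,0,0.23,0,0,0],
    [0,0,0.28,0,0,0],
    [0,0,0.31,0,0,0],
    [0,0,0.32,0,0,0],
    [0,0,0.32,0,0,0]
  ]
}}

```text
time: 38.42
tool_pos: [0.5393, -0.3079, 0.1554]
tool_rot: [3.141, 0.0, 1.388]
contact_force: [-0.2, 0.2, -4.1]
opening: 0.0092
grip_force: 55.0
```

Emit:
{"api": "move_arm", "payload": {
  "motion": [
    [0,0,0.01,0,0,0],
    [0,0,0.02,0,0,0],
    [0,0,0.02,0,0,0],
    [0,0,0.02,0,0,0]
  ]
}}

```text
time: 38.92
tool_pos: [0.5392, -0.3079, 0.1533]
tool_rot: [3.141, 0.0, 1.388]
contact_force: [0.5, -1.2, -4.0]
opening: 0.0092
grip_force: 55.0
```

Emit:
{"api": "move_arm", "payload": {
  "motion": [
    [0,0,0.01,0,0,0],
    [0,0,0.01,0,0,0],
    [0,0,0.01,0,0,0],
    [0,0,0.01,0,0,0]
  ]
}}

```text
time: 39.42
tool_pos: [0.5393, -0.3079, 0.1523]
tool_rot: [3.141, 0.0, 1.388]
contact_force: [-0.6, 0.1, -4.3]
opening: 0.0098
grip_force: 55.0
```

Emit:
{"api": "move_arm", "payload": {
  "motion": [
    [0,0,0.01,0,0,0],
    [0,0,0.01,0,0,0],
    [0,0,0.01,0,0,0],
    [0,0,0.01,0,0,0]
  ]
}}

```text
time: 39.92
tool_pos: [0.5393, -0.3079, 0.1514]
tool_rot: [3.141, 0.0, 1.388]
contact_force: [-0.2, 0.3, -2.5]
opening: 0.0092
grip_force: 55.0
```

Emit:
{"api": "move_arm", "payload": {
  "motion": [
    [0,0,0.01,0,0,0],
    [0,0,0.01,0,0,0],
    [0,0,0.01,0,0,0],
    [0,0,0.01,0,0,0]
  ]
}}

```text
time: 40.42
tool_pos: [0.5394, -0.3079, 0.1508]
tool_rot: [3.141, 0.0, 1.388]
contact_force: [-0.4, 1.9, 3.4]
opening: 0.0095
grip_force: 55.0
```

Emit:
{"api": "move_arm", "payload": {
  "motion": [
    [0,0,-0.005,0,0,0],
    [0,0,-0.005,0,0,0],
    [0,0,-0.005,0,0,0],
    [0,0,-0.005,0,0,0]
  ],
  "newtons": 4
}}

```text
time: 40.92
tool_pos: [0.5393, -0.308, 0.1507]
tool_rot: [3.141, 0.0, 1.388]
contact_force: [0.9, 0.8, 0.6]
opening: 0.01
grip_force: 4.0
```

```bash
python3 -c "
from h import *
s=robot.observe();print(s['contact_force'],s['torque'],s['grip_force'],s['opening'])"
```

```text
[0.89922982 0.75137837 0.61696747] [ 0.0739463  -0.27140711  0.02307477] 4.001388140022755 0.009985775715635418
```

Emit:
{"api": "move_arm", "payload": {
  "motion": [
    [0,0,0,0,0,0],
    [0,0,0,0,0,0],
    [0,0,0,0,0,0],
    [0,0,0,0,0,0],
    [0,0,0,0,0,0],
    [0,0,0,0,0,0]
  ],
  "fingers": -0.3
}}

```text
time: 41.68
tool_pos: [0.5392, -0.3079, 0.1507]
tool_rot: [3.141, 0.0, 1.388]
contact_force: [-0.4, -0.1, 0.1]
opening: 0.0323
grip_force: 0.0
```

Emit:
{"api": "move_arm", "payload": {
  "motion": [
    [0,0,-0.05,0,0,0],
    [0,0,-0.15,0,0,0],
    [0,0,-0.3,0,0,0],
    [0,0,-0.5,0,0,0],
    [0,0,-0.8,0,0,0],
    [0,0,-1.0,0,0,0]
  ]
}}

```text
time: 42.42
tool_pos: [0.5396, -0.3082, 0.2536]
tool_rot: [3.139, 0.001, 1.388]
contact_force: [0.7, -0.5, -0.4]
opening: 0.0318
grip_force: 0.0
```

Emit:
{"api": "move_arm", "payload": {
  "motion": [
    [0.2,-0.5,-0.2,0,0,0],
    [0.4,-1.0,-0.3,0,0,0],
    [0.6,-1.0,-0.3,0,0,0],
    [0.6,-1.0,-0.3,0,0,0]
  ]
}}

```text
time: 42.92
tool_pos: [0.4526, -0.2301, 0.282]
tool_rot: [3.139, 0.001, 1.389]
contact_force: [-0.4, -0.2, -0.4]
opening: 0.0319
grip_force: 0.0
```

Emit:
{"api": "move_arm", "payload": {
  "motion": [
    [0.5,-0.4,0,0,0,0],
    [1.0,-0.5,0,0,0,0],
    [1.0,-0.5,0,0,0,0],
    [1.0,-0.5,0,0,0,0],
    [1.0,-0.5,0,0,0,0],
    [1.0,-0.5,0,0,0,0]
  ]
}}

```text
time: 43.68
tool_pos: [0.421, -0.1242, 0.2804]
tool_rot: [-3.141, 0.0, 1.387]
contact_force: [0.3, -0.5, -0.1]
opening: 0.032
grip_force: 0.0
```

```bash
python3 - <<'E'
from h import *
im,P,c=cam('scene');hsv=cv2.cvtColor(im,cv2.COLOR_RGB2HSV)
print(robot.observe()['time'])
k=(P[...,0]>.4)&(P[...,0]<.65)&(P[...,1]>-.5)&(P[...,1]<-.05)&(P[...,2]>.05)&(P[...,2]<.22)
b=P[k&(hsv[...,0]>104)&(hsv[...,0]<125)&(hsv[...,1]>150)]
c0=b.mean(0);v=np.linalg.svd(b-c0,full_matrices=False)[2][0];print(len(b),c0,v*np.sign(v[1]),b.min(0),b.max(0))
save(cv2.resize(im[120:320,150:510],(800,445),interpolation=cv2.INTER_CUBIC),'end.png')
E
```

```text
43.725
159 [ 0.53663283 -0.32595599  0.17255834] [0.21523264 0.97492452 0.05654292] [ 0.48200503 -0.37737525  0.10855592] [ 0.58351124 -0.27360939  0.18389823]
```

View pics/end.png

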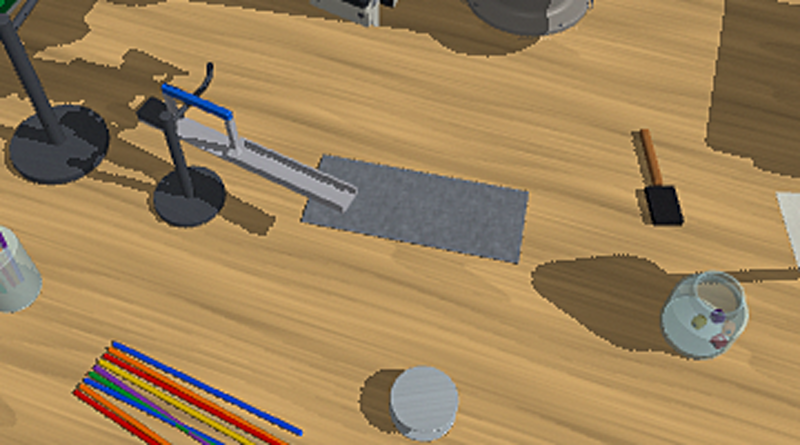

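The chute hangs on the small hook by its handle (200,100), and the four beads are in the jar (715,320). I'll check numerically that it is level and at rest.

Emit:
{"api": "move_arm", "payload": {
  "motion": [
    [0,0,0,0,0,0],
    [0,0,0,0,0,0],
    [0,0,0,0,0,0],
    [0,0,0,0,0,0],
    [0,0,0,0,0,0],
    [0,0,0,0,0,0],
    [0,0,0,0,0,0],
    [0,0,0,0,0,0]
  ]
}}

```text
time: 44.72
tool_pos: [0.4208, -0.1233, 0.2807]
tool_rot: [3.142, 0.0, 1.388]
contact_force: [0.1, 0.1, -0.1]
opening: 0.032
grip_force: 0.0
```

```bash
cat > lv.py <<'E'
from h import *
for i in range(4):
    im,P,c=cam('scene');g=cv2.cvtColor(im,cv2.COLOR_RGB2HSV)
    k=(P[...,0]>.5)&(P[...,0]<.65)&(P[...,1]>-.26)&(P[...,1]<-.09)&(P[...,2]>.05)&(P[...,2]<.14)&(g[...,1]<70)
    q=P[k];t=q[:,1]/.983;p=np.polyfit(t,q[:,2],1);m=abs(q[:,2]-np.polyval(p,t))<.006;p=np.polyfit(t[m],q[m][:,2],1)
    print(robot.observe()['time'],m.sum(),'slope deg',np.degrees(np.arctan(p[0])).round(2),'z mid',np.polyval(p,-.17).round(4))
E
python3 lv.py
```

```text
44.775 519 slope deg 2.41 z mid 0.106
44.825 509 slope deg 2.47 z mid 0.106
44.875 503 slope deg 2.63 z mid 0.106
44.925 504 slope deg 2.46 z mid 0.1062
```

Emit:
{"api": "move_arm", "payload": {
  "motion": [
    [0,0,0,0,0,0],
    [0,0,0,0,0,0],
    [0,0,0,0,0,0],
    [0,0,0,0,0,0]
  ]
}}

```text
time: 45.42
tool_pos: [0.4208, -0.1233, 0.2807]
tool_rot: [3.141, 0.0, 1.388]
contact_force: [0.1, -0.3, -1.3]
opening: 0.0323
grip_force: 0.0
```

```bash
python3 lv.py
```

```text
45.475 500 slope deg 2.45 z mid 0.1059
45.525 508 slope deg 2.53 z mid 0.106
45.575 513 slope deg 2.58 z mid 0.1059
45.625 506 slope deg 2.51 z mid 0.1061
```

The chute is at rest at a slope of about 2.5°, so I'm handing in.

```bash
python3 -c "
from cell import robot
print(robot.hand_in())"
```

```text
the job is handed in; nothing more can be done
None
```

The job is handed in: all four beads present (red, orange, purple, yellow) went into the jar by the chute, and the chute hangs by its blue handle on the smaller hook, at rest about 2.5° off level.

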